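Mask, load and lock a blasting fixture

ROBOT

A 6-joint arm with a two-finger parallel gripper is mounted at the origin on the work surface. World frame = base frame: x ahead of the robot, y to its left, z up, the work surface at z = 0. Lengths are in m, angles in rad, forces in N, time in s.
With the tool pointing down it reaches from about 0.325 to 0.9 m from the base axis. Payload 3.5 kg.
Tool frame: the origin (TCP) lies midway between the tips of the shut fingers; the grasp point (between the pads) lies 19 mm behind it (arm.pinch_z is the distance from the TCP to the grasp point, in m); z points along the fingers, y is the direction in which the jaws open and shut (so a half turn about z gives the same grasp; the last joint's range is limited). The gripper opens to 85 mm and grips with 20 to 120 N. Pads are 22 mm wide; open, the fingers measure 114 mm over their backs; the gripper's body (76 mm by 85 mm) begins 54 mm behind the grasp point. The pads swing forward as they close: fully open they stand 13 mm farther back than shut.
Start: joints at [-1.37, 0.276, -0.026, 1.268, 0, 1.467], TCP at [0.187, -0.596, 0.231] pointing down, gripper open.
Joint ranges: [-3.12, 3.12], [-0.85, 1.88], [-1.08, 1.24], [-1.95, 2.15], [-1.57, 1.53], [-3.14, 3.14]. Speed limits (rad/s): [2.57, 2.57, 3.14, 3.14, 3.14, 3.14].

INTERFACE

Orientations are given as a unit quaternion [w, x, y, z].
In Python, from workcell import arm, eyes, order gives the robot as it stands.
- The arm moves only by the shell command python3 -m jog 'ROWS' [FORCE]. ROWS is JSON, a list of rows, each an object of numbers: "gripper": the opening, from -1 (shut) to 1 (fully open); "tx", "ty", "tz": the shift along the tool's x, y, z in cm; "rx", "ry", "rz": the turn, a rotation vector about the tool's x, y, z in degrees. A call has 1 to 10 rows; each row shifts and turns the commanded pose from where the row before left it, along the tool's axes as they then stand; what a row does not reach is not made up. A row lasts 1/8 s, in which the tool goes at most 62.5 mm and 10.7 degrees, less where a joint would pass 70% of its speed; a pose out of reach is approached as far as the arm can. A call with a gripper value outside its range is refused whole. The fingers move at their own pace and stop on an object; FORCE is the grip in N (left out, the last holds). Time passes only in rows, so rows that do not move let the fingers close. It gives the time, the measured TCP pose, the force and the opening at its end, in the units of the state.
- arm.state(): the state, without advancing time (a new reading comes with each control period).
- eyes.capture(name): name is "side" or "top"; returns a dict with "image" (480x640x3 uint8, red, green, blue), "range_z" (480x640 float32, m along the optical axis (not along the pixel's ray), 0 where there is no reading), "vfov" (degrees; the focal length in pixels is half the picture's height over the tangent of half this angle, whatever the lens; pixels are square), "cx", "cy" (the principal point, pixels), "cam_to_world" (4x4, takes a point from camera to world coordinates). Camera axes: x right, y down, z forward; pixel columns grow to the right and rows downward; lengths in m; the calibration is good to about 2 mm. A picture is of the moment at which its call begins.
- order.hand_in(): hands the job in, once; it reports no verdict.
The state is a dict: "clock": time; "q": joint angles; "qd": joint speeds; "effort": joint torques, N m; "eef_pos": TCP position; "orientation": TCP orientation; "force": force on the tool from outside, world axes, zero at the start; "wrist_torque": the same for the moment, N m; "finger_gap": finger opening in m.
Only numpy, scipy, OpenCV 4.12 (cv2) and the standard library are available. Lean on these libraries where they do the work, as an engineer would, in place of code of your own. Each camera call takes 0.05 s, during which the arm holds its last target. There are 200 camera calls.

TASK

Get the blasting fixture ready. Slide the aluminium mask plate by its red handle along the ledge, without picking it up off the fixture, until its two holes drop over the brass pins and it lies flush on the nest; only then take every brass knob by its bare metal spigot and lower it gently through a window of the plate onto the rubber pad, one knob to a cell, standing spigot up and let go. Last of all, throw the red-ended locking lever fully over to its far stop, away from the robot. Leave the plate fully seated, and do not disturb the jar, the bur stand or the screwdriver.

Things in the scene. Friction and masses are not known exactly. Their poses are not given: they have to be found in the camera images.
- fixture: Fixed blue fixture. Origin: on the bench, under the centre of the nest; x, y along its sides, z up. The nest is a block 220 (x) by 200 (y) mm, flat deck at z = 58 mm, with four square open cells 80 by 80 mm centred at x, y = +-50 mm; their rubber floors lie at z = 10 mm, 54 mm below the top of the seated plate.
- home (a point): Centre of the nest's deck (fixture x = y = 0, z = 58 mm): the plate's origin is here, sides parallel to the fixture's, when seated. Two brass pins, 8 mm dia, rise 10 mm above the deck at fixture x = +-98 mm, y = 0; their tips (z = 68 mm) taper to 4 mm dia.
- ledge (a point): Middle of the ledge's top. The ledge is a solid block beside the nest, 220 mm wide in fixture x, from fixture y = 102 to 262 mm, flat top at z = 68 mm, level with the pin tips. The plate starts on it, overhanging the nest, 120 to 160 mm to the fixture's +y of home.
- lock (a joint): Angle of the locking lever (rad): 0 leans 0.5 rad to the fixture's -x (towards the robot), 1.0 leans 0.5 rad to +x, its far stop; starts between 0 and 0.2. It stays where it is left and moves with about 1 N at its end.
- lock_tip (a point): Centre of the lever's red ball end (26 mm dia), 100 mm from its pivot, which lies at fixture x = 0, y = 330 mm, z = 32 mm with its axis along y; the stem is a 10 mm steel rod. Push the ball sideways along fixture x.
- pads: The four fixed rubber pads on the cell floors (origin and axes as the fixture's; tops at z = 10 mm).
- cell0 (a point): Centre of the pad top in the cell at fixture x = -50 mm, y = -50 mm.
- cell1 (a point): Centre of the pad top in the cell at fixture x = -50 mm, y = 50 mm.
- cell2 (a point): Centre of the pad top in the cell at fixture x = 50 mm, y = -50 mm.
- cell3 (a point): Centre of the pad top in the cell at fixture x = 50 mm, y = 50 mm.
- plate: Loose aluminium mask plate 220 (x) by 200 (y) by 6 mm, 0.4 kg; origin: centre of its underside, z up. Four 72 mm square windows at x, y = +-50 mm; two holes of 11 mm dia at x = +-98 mm, y = 0 for the pins. In the middle a red blade handle, 50 mm long in x, 14 mm thick in y, 6 to 48 mm above the underside. Starts within 0.12 rad of parallel to the fixture.
- knob0: Loose brass door knob, about 0.28 kg, standing on the bench (may be absent). Origin: centre of its flat foot (50 mm dia), z up along its axis. Domed, bottom-heavy body 57 mm dia at its widest (7 to 14 mm up) and 44 mm tall, then an upright round aluminium spigot 16 mm dia from 44 to 88 mm, by which it is gripped.
- knob1: Loose brass door knob, about 0.28 kg, standing on the bench (may be absent). Origin: centre of its flat foot (50 mm dia), z up along its axis. Domed, bottom-heavy body 57 mm dia at its widest (7 to 14 mm up) and 44 mm tall, then an upright round aluminium spigot 16 mm dia from 44 to 88 mm, by which it is gripped.
- knob2: Loose brass door knob, about 0.28 kg, standing on the bench (may be absent). Origin: centre of its flat foot (50 mm dia), z up along its axis. Domed, bottom-heavy body 57 mm dia at its widest (7 to 14 mm up) and 44 mm tall, then an upright round aluminium spigot 16 mm dia from 44 to 88 mm, by which it is gripped.
- knob3: Loose brass door knob, about 0.28 kg, standing on the bench (may be absent). Origin: centre of its flat foot (50 mm dia), z up along its axis. Domed, bottom-heavy body 57 mm dia at its widest (7 to 14 mm up) and 44 mm tall, then an upright round aluminium spigot 16 mm dia from 44 to 88 mm, by which it is gripped.
- jar: Bystander: clear jar with red lid, 90 mm dia, 85 mm tall; origin centre of underside.
- burs: Bystander: green bur stand 70 by 120 by 30 mm with burs standing up to 70 mm; origin centre of underside.
- driver: Bystander: red-handled screwdriver lying on the bench.

How it is judged:
On the way, in this order (a step that is already met when the one before it is completed fails the run):
1. the plate's holes have dropped over both pins and it lies flush on the nest (horizontal distance between plate and home below 0.006 m and z of plate in the frame of fixture between 0.054 and 0.0605 m and angle between plate's own z axis and vertical below 0.03 rad and angle between the x axis of plate and the x axis of fixture, either way round below 0.05 rad), for 0.3 s.
2. every knob stands in a cell of its own, through the seated plate (all of step 1 and (horizontal distance between knob0 and cell0 below 0.022 m or horizontal distance between knob0 and cell1 below 0.022 m or horizontal distance between knob0 and cell2 below 0.022 m or horizontal distance between knob0 and cell3 below 0.022 m) and z of each of knob0, knob1, knob2, knob3 in the frame of fixture below 0.016 m and angle between each of knob0, knob1, knob2, knob3's own z axis and vertical below 0.15 rad and (horizontal distance between knob1 and cell0 below 0.022 m or horizontal distance between knob1 and cell1 below 0.022 m or horizontal distance between knob1 and cell2 below 0.022 m or horizontal distance between knob1 and cell3 below 0.022 m) and (horizontal distance between knob2 and cell0 below 0.022 m or horizontal distance between knob2 and cell1 below 0.022 m or horizontal distance between knob2 and cell2 below 0.022 m or horizontal distance between knob2 and cell3 below 0.022 m) and (horizontal distance between knob3 and cell0 below 0.022 m or horizontal distance between knob3 and cell1 below 0.022 m or horizontal distance between knob3 and cell2 below 0.022 m or horizontal distance between knob3 and cell3 below 0.022 m)), for 0.2 s.
3. the locking lever is thrown fully over (joint above 0.9 rad) (all of step 2 and value of joint lock above 0.9 rad), for 0.2 s.
At the end, for the whole second after the job is handed in: Plate flush over both pins (within 6 mm of home, under 2.5 mm off the deck, parallel within 0.05 rad, level); every knob present stands in a cell (within 22 mm of its centre and 6 mm of its pad, upright within 0.15 rad); lever beyond 0.9 rad; plate and knobs at rest (all of step 3 and linear speed of each of knob0, knob1, knob2, knob3, plate below 0.02 m/s); the robot touches nothing.
It fails at once if the plate is picked up off the fixture (more than 35 mm above the ledge) or tipped over by more than 0.5 rad (z of plate in the frame of fixture above 0.103 m or angle between plate's own z axis and vertical above 0.5 rad).
It fails at once if a knob is put in a cell before the plate is home (plate more than 30 mm away) (horizontal distance between plate and home above 0.03 m and (((horizontal distance between knob0 and cell0 below 0.022 m or horizontal distance between knob0 and cell1 below 0.022 m or horizontal distance between knob0 and cell2 below 0.022 m or horizontal distance between knob0 and cell3 below 0.022 m) and z of knob0 in the frame of fixture below 0.016 m and angle between knob0's own z axis and vertical below 0.15 rad) or ((horizontal distance between knob1 and cell0 below 0.022 m or horizontal distance between knob1 and cell1 below 0.022 m or horizontal distance between knob1 and cell2 below 0.022 m or horizontal distance between knob1 and cell3 below 0.022 m) and z of knob1 in the frame of fixture below 0.016 m and angle between knob1's own z axis and vertical below 0.15 rad) or ((horizontal distance between knob2 and cell0 below 0.022 m or horizontal distance between knob2 and cell1 below 0.022 m or horizontal distance between knob2 and cell2 below 0.022 m or horizontal distance between knob2 and cell3 below 0.022 m) and z of knob2 in the frame of fixture below 0.016 m and angle between knob2's own z axis and vertical below 0.15 rad) or ((horizontal distance between knob3 and cell0 below 0.022 m or horizontal distance between knob3 and cell1 below 0.022 m or horizontal distance between knob3 and cell2 below 0.022 m or horizontal distance between knob3 and cell3 below 0.022 m) and z of knob3 in the frame of fixture below 0.016 m and angle between knob3's own z axis and vertical below 0.15 rad))).
It fails at once if a knob is pressed hard onto a pad (over 40 N) (contact force between any of knob0, knob1, knob2, knob3 and pads above 40 N).
It fails at once if a knob is dropped or rammed down into a cell (moves faster than 0.4 m/s there, foot 6 to 60 mm above the pad) ((linear speed of knob0 above 0.4 m/s and z of knob0 in the frame of fixture between 0.016 and 0.07 m and angle between knob0's own z axis and vertical below 0.3 rad and (horizontal distance between knob0 and cell0 below 0.03 m or horizontal distance between knob0 and cell1 below 0.03 m or horizontal distance between knob0 and cell2 below 0.03 m or horizontal distance between knob0 and cell3 below 0.03 m)) or (linear speed of knob1 above 0.4 m/s and z of knob1 in the frame of fixture between 0.016 and 0.07 m and angle between knob1's own z axis and vertical below 0.3 rad and (horizontal distance between knob1 and cell0 below 0.03 m or horizontal distance between knob1 and cell1 below 0.03 m or horizontal distance between knob1 and cell2 below 0.03 m or horizontal distance between knob1 and cell3 below 0.03 m)) or (linear speed of knob2 above 0.4 m/s and z of knob2 in the frame of fixture between 0.016 and 0.07 m and angle between knob2's own z axis and vertical below 0.3 rad and (horizontal distance between knob2 and cell0 below 0.03 m or horizontal distance between knob2 and cell1 below 0.03 m or horizontal distance between knob2 and cell2 below 0.03 m or horizontal distance between knob2 and cell3 below 0.03 m)) or (linear speed of knob3 above 0.4 m/s and z of knob3 in the frame of fixture between 0.016 and 0.07 m and angle between knob3's own z axis and vertical below 0.3 rad and (horizontal distance between knob3 and cell0 below 0.03 m or horizontal distance between knob3 and cell1 below 0.03 m or horizontal distance between knob3 and cell2 below 0.03 m or horizontal distance between knob3 and cell3 below 0.03 m))).
It fails at once if a bystander is moved more than 30 mm (distance of any of jar, burs, driver from where it was at the start of the episode above 0.03 m).
Of knob0, knob1, knob2, knob3 only 3 to 4 are there at a start; the rules pass over those that are not, and their reading is None.
At some moment in a run one of plate, knob0, knob1, knob2, knob3 may be knocked a few centimetres aside while the robot is not near it.
It also fails if it takes over 208 s, if anything falls off the work surface, if the arm or the gripper's body presses on something with over 40 N, if the wrist force passes 120 N, or if a joint passes its speed limit or range.

## Working session

There is one attempt and no reset: what is moved stays moved. The work goes in short steps, Python scripts to look and compute and a shell command to move; the robot and the scene stay as the last step left them, time stands still between calls to the robot, and variables do not carry over. Pictures are saved under pics/ and viewed, about 12 in all and at most 16, crops included, and the job is handed in when it is done.

```bash
ls; mkdir -p pics; cat > h.py <<'E'
import numpy as np, cv2
from workcell import arm, eyes, order
def cap(n):
    c=eyes.capture(n); f=240/np.tan(np.radians(c['vfov'])/2)
    z=c['range_z']; v,u=np.mgrid[0:480,0:640]
    P=np.stack([(u-c['cx'])/f*z,(v-c['cy'])/f*z,z],-1)
    T=np.array(c['cam_to_world']); W=P@T[:3,:3].T+T[:3,3]
    W[z==0]=np.nan
    return c['image'],W,c,f
def save(n,im,s=1): cv2.imwrite('pics/'+n+'.png',cv2.cvtColor(im,cv2.COLOR_RGB2BGR))
E
python3 - <<'E'
from h import *
for n in('top','side'):
    im,W,c,f=cap(n); save(n+'0',im); np.savez(n+'0.npz',im=im,W=W); print(n,f,c['cx'],c['cy'],np.array(c['cam_to_world']).round(3).tolist())
s=arm.state(); print(s)
E
```

```text
pics
top 490.84820508469465 322.3888749986426 233.5654995716315 [[-0.022, -0.989, 0.144, 0.43], [-1.0, 0.022, -0.003, 0.031], [0.0, -0.144, -0.99, 1.107], [0.0, 0.0, 0.0, 1.0]]
side 456.13743419414646 322.7319170831411 248.39478465296392 [[-0.845, -0.278, 0.457, 0.137], [-0.535, 0.436, -0.724, 0.689], [0.002, -0.856, -0.518, 0.601], [0.0, 0.0, 0.0, 1.0]]
{'clock': 0.1, 'q': array([-1.37038528e+00,  2.77056163e-01, -2.77246356e-02,  1.26801260e+00,
       -3.02766199e-05,  1.46743556e+00]), 'qd': array([ 0.00034851, -0.0026311 ,  0.00239121,  0.00287324,  0.00153284,
       -0.00050625]), 'effort': array([ 6.54397118e-04, -4.46708357e+01,  2.96129107e+01,  8.41386704e-03,
       -5.36502102e-05,  4.68035211e-06]), 'eef_pos': array([ 0.18681611, -0.59569237,  0.230281  ]), 'orientation': array([-9.96625405e-04,  9.88486998e-01,  1.51302535e-01, -6.35555258e-05]), 'force': array([-0.76399157,  0.50961625,  0.56325836]), 'wrist_torque': array([-0.00977362,  0.00137047,  0.05624658]), 'finger_gap': 0.08543506483372228}
```

View pics/top0.png

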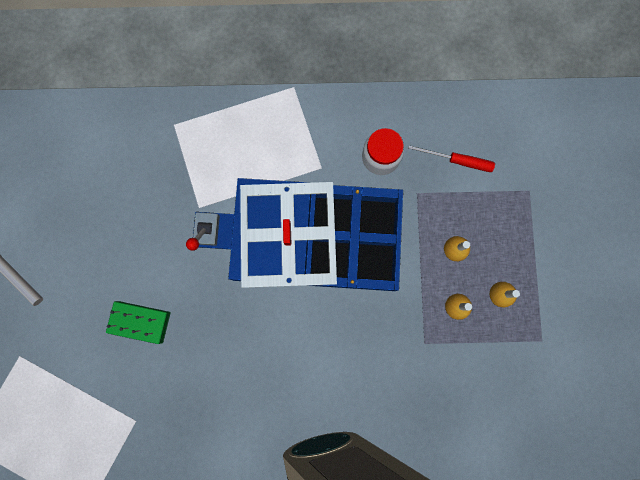

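View pics/side0.png

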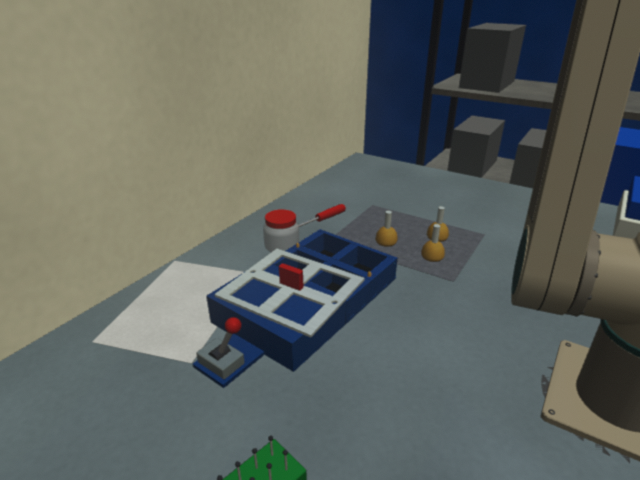

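The top view shows the plate handle at (287,232), the pins at (357,190) and (352,282), and the lever ball at (192,244). There are three knobs, with spigots at (465,244), (516,293) and (468,307). The side view agrees.

```bash
cat >> h.py <<'E'
def ray(c,f,u,v,z):
    T=np.array(c['cam_to_world']); d=T[:3,:3]@np.array([(u-c['cx'])/f,(v-c['cy'])/f,1]); o=T[:3,3]
    return o+d*(z-o[2])/d[2]
def rect(m,W):
    p=W[m][:,:2].astype(np.float32)*1000
    r=cv2.minAreaRect(p); return np.round(r[0],1),np.round(r[1],1),round(r[2],2)
def big(m):
    n,l,s,_=cv2.connectedComponentsWithStats(m.astype(np.uint8)); i=1+np.argmax(s[1:,4]); return l==i
def measure(n='top'):
    im,W,c,f=cap(n); I=im.astype(int); r,g,b=I[...,0],I[...,1],I[...,2]; z=W[...,2]
    m=big((z>.062)&(z<.085)&(r>150)&(g>150)&(b>150)&(W[...,0]<.8)); print('plate',rect(m,W),np.nanmedian(z[m]))
    m=(r>150)&(g<60)&(z>.09)&(W[...,0]>.3); 
    N,l,s,_=cv2.connectedComponentsWithStats(m.astype(np.uint8))
    for i in range(1,N):
        if s[i,4]>15: q=l==i; print('red',s[i].tolist(),rect(q&(z>z[q].max()-.006),W),z[q].max().round(4))
    m=big((b>1.6*r)&(b>60)&(z>.05)&(z<.066)); print('deck',rect(m,W),np.nanmedian(z[m]))
    m=(W[...,1]<-.12)&(z>.07)&(W[...,0]>.3)&(z<.13)&(abs(r-b)<30)&(r>90)
    N,l,s,_=cv2.connectedComponentsWithStats(m.astype(np.uint8))
    for i in range(1,N):
        if s[i,4]>8: q=l==i; print('spig',s[i].tolist(),np.nanmedian(W[q],0).round(4),z[q].max().round(4))
    return im,W,c,f
E
python3 - <<'E'
from h import *
im,W,c,f=measure()
for u,v in[(357,191),(352.5,282)]: print(ray(c,f,u,v,.068))
for u,v in[(465,244),(516,293.5),(468,307)]: print(ray(c,f,u,v,.088),W[int(v),u])
I=im.astype(int); m=(I[...,0]>150)&(I[...,1]>90)&(I[...,2]<80); 
a=cv2.resize(im[165:320,175:545],None,fx=2.1,fy=2.1,interpolation=cv2.INTER_CUBIC); save('crop1',a)
E
```

```text
plate (array([582.9, 101.7]), array([221. , 200.2]), 0.71) 0.07496767845051155
red [283, 219, 7, 24, 156] (array([582.6, 101.1]), array([12.5, 47.6]), 89.57) 0.1206
red [186, 240, 11, 10, 78] (array([557.1, 290.3]), array([16.8, 16.3]), 87.77) 0.1363
deck (array([574.7, -65.5]), array([153. , 220.8]), 85.08) 0.059008442791184446
spig [461, 241, 9, 8, 54] [ 0.5481 -0.2711  0.0887] 0.0942
spig [509, 290, 11, 7, 53] [ 0.4441 -0.3669  0.0893] 0.0931
spig [463, 303, 9, 8, 49] [ 0.4216 -0.2673  0.0896] 0.0934
[ 0.67305528 -0.0500584   0.068     ]
[ 0.47701949 -0.03418687  0.068     ]
[ 0.54997467 -0.27056609  0.088     ] [ 0.54990745 -0.27039715  0.08857155]
[ 0.44498917 -0.36902971  0.088     ] [ 0.44601356 -0.36918197  0.08781863]
[ 0.41972225 -0.26834872  0.088     ] [ 0.41973835 -0.26788822  0.0895695 ]
```

View pics/crop1.png

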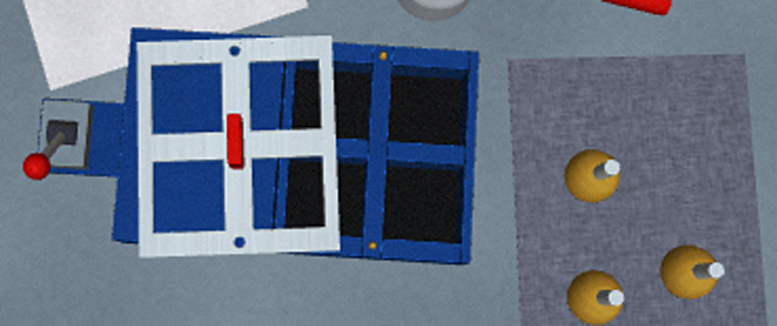

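```bash
cat >> h.py <<'E'
from scipy.spatial.transform import Rotation as R
def go(x,y,z,head):  # remaining shift in tool axes, cm/deg, tool pointing down with heading of tool x
    s=arm.state(); q=s['orientation']; A=R.from_quat([q[1],q[2],q[3],q[0]]); M=A.as_matrix()
    h=np.radians(head); B=np.array([[np.cos(h),np.sin(h),0],[np.sin(h),-np.cos(h),0],[0,0,-1]])
    d=np.array([x,y,z])-s['eef_pos']
    print('t',s['clock'],'eef',s['eef_pos'].round(4),'F',s['force'].round(1),'gap',round(s['finger_gap'],4))
    print('tool shift now cm',(M.T@d*100).round(2),'after turn',(B.T@d*100).round(2),'rot deg',np.degrees(R.from_matrix(M.T@B).as_rotvec()).round(2))
E
python3 -m jog '[{"rz":8.5},{"rz":8.6},{"tx":3.0,"ty":-5.3},{"tx":3.0,"ty":-5.3},{"tx":3.0,"ty":-5.3},{"tx":3.0,"ty":-5.3},{"tx":3.0,"ty":-5.3},{"tx":3.0,"ty":-5.3},{"tx":3.0,"ty":-5.3},{"tx":3.0,"ty":-5.3}]'
python3 -c "
from h import *
go(.5828,.1014,.15,.3)"
```

```text
t 0.15 eef [ 0.1868 -0.5958  0.2304] F [-0.4 -0.1  0. ] gap 0.0855
tool shift now cm [ 58.64 -54.67   8.15] after turn [ 39.96 -69.51   8.04] rot deg [-0.1   0.   17.11]validation failed for argument at $[0]...
```

```bash
python3 -m jog '[{"gripper":1,"tx":0,"ty":0,"tz":0,"rx":0,"ry":0,"rz":8.5},{"gripper":1,"tx":0,"ty":0,"tz":0,"rx":0,"ry":0,"rz":8.6}]'
```

```text
clock: 0.4
eef_pos: [0.1869, -0.596, 0.2308]
orientation: [-0.001, 1.0, 0.0, -0.0]
force: [0.1, -0.2, -0.2]
finger_gap: 0.0855
```

```bash
python3 -m jog '[{"gripper":1,"tx":3.0,"ty":-5.3}]'; python3 -c "
from h import *
go(.5828,.1014,.15,.3)"
```

```text
t 0.4 eef [ 0.1869 -0.596   0.2308] F [ 0.1 -0.2 -0.2] gap 0.0855
tool shift now cm [ 39.62 -69.72   8.14] after turn [ 39.95 -69.53   8.08] rot deg [-0.06  0.01 -0.27]validation failed for argument at $[0]...
```

```bash
python3 -m jog '[{"gripper":1,"tx":3.3,"ty":-5.3,"tz":0,"rx":0,"ry":0,"rz":0},{"gripper":1,"tx":3.3,"ty":-5.3,"tz":0,"rx":0,"ry":0,"rz":0},{"gripper":1,"tx":3.3,"ty":-5.3,"tz":0,"rx":0,"ry":0,"rz":0},{"gripper":1,"tx":3.3,"ty":-5.3,"tz":0,"rx":0,"ry":0,"rz":0},{"gripper":1,"tx":3.3,"ty":-5.3,"tz":0,"rx":0,"ry":0,"rz":0},{"gripper":1,"tx":3.3,"ty":-5.3,"tz":0,"rx":0,"ry":0,"rz":0},{"gripper":1,"tx":3.3,"ty":-5.3,"tz":0,"rx":0,"ry":0,"rz":0},{"gripper":1,"tx":3.3,"ty":-5.3,"tz":0,"rx":0,"ry":0,"rz":0},{"gripper":1,"tx":3.3,"ty":-5.3,"tz":0,"rx":0,"ry":0,"rz":0},{"gripper":1,"tx":3.3,"ty":-5.3,"tz":0,"rx":0,"ry":0,"rz":0}]'; python3 -c "
from h import *
go(.5828,.1014,.15,.3)"
```

```text
clock: 1.65
eef_pos: [0.5148, -0.0627, 0.2313]
orientation: [0.0, 1.0, 0.003, 0.0]
force: [1.3, -1.1, -0.4]
finger_gap: 0.0851
t 1.65 eef [ 0.5148 -0.0627  0.2313] F [ 1.3 -1.1 -0.4] gap 0.0851
tool shift now cm [  6.89 -16.37   8.12] after turn [  6.88 -16.37   8.13] rot deg [ 0.02 -0.02  0.01]
```

```bash
python3 -m jog '[{"gripper":1,"tx":2.3,"ty":-5.4,"tz":0,"rx":0,"ry":0,"rz":0},{"gripper":1,"tx":2.3,"ty":-5.4,"tz":0,"rx":0,"ry":0,"rz":0},{"gripper":1,"tx":2.2,"ty":-5.4,"tz":0,"rx":0,"ry":0,"rz":0},{"gripper":1,"tx":0,"ty":0,"tz":4,"rx":0,"ry":0,"rz":0},{"gripper":1,"tx":0,"ty":0,"tz":4,"rx":0,"ry":0,"rz":0},{"gripper":1,"tx":0,"ty":0,"tz":0,"rx":0,"ry":0,"rz":0},{"gripper":1,"tx":0,"ty":0,"tz":0,"rx":0,"ry":0,"rz":0}]'; python3 -c "
from h import *
go(.5828,.1014,.084,.3)
"
```

```text
clock: 2.52
eef_pos: [0.5822, 0.0842, 0.1524]
orientation: [-0.005, 1.0, 0.014, 0.0]
force: [0.3, 0.2, 0.4]
finger_gap: 0.0856
t 2.525 eef [0.5822 0.0842 0.1524] F [0.3 0.2 0.4] gap 0.0856
tool shift now cm [ 0.1  -1.64  6.86] after turn [ 0.07 -1.72  6.84] rot deg [-0.63 -0.05  1.34]
```

```bash
python3 -m jog '[{"gripper":1,"tx":0.0,"ty":-0.8,"tz":0,"rx":-0.6,"ry":0,"rz":1.3},{"gripper":1,"tx":0.1,"ty":-0.9,"tz":0,"rx":0,"ry":0,"rz":0},{"gripper":1,"tx":0,"ty":0,"tz":2,"rx":0,"ry":0,"rz":0},{"gripper":1,"tx":0,"ty":0,"tz":2,"rx":0,"ry":0,"rz":0},{"gripper":1,"tx":0,"ty":0,"tz":0,"rx":0,"ry":0,"rz":0}]'; python3 -c "
from h import *
go(.5828,.1014,.084,.3)
print(arm.state()['q'])
"
```

```text
clock: 3.15
eef_pos: [0.5814, 0.0864, 0.1106]
orientation: [-0.006, 1.0, 0.016, -0.002]
force: [0.9, -0.2, 0.6]
finger_gap: 0.0857
t 3.15 eef [0.5814 0.0864 0.1106] F [ 0.9 -0.2  0.6] gap 0.0857
tool shift now cm [ 0.19 -1.46  2.68] after turn [ 0.15 -1.49  2.66] rot deg [-0.72  0.18  1.51]
[ 0.03139602  0.30134034 -0.26122165  1.01115161  0.01254463  3.1413302 ]
```

```bash
python3 -m jog '[{"gripper":1,"tx":0,"ty":0,"tz":-4,"rx":0,"ry":0,"rz":0},{"gripper":1,"tx":0,"ty":0,"tz":0,"rx":0,"ry":0,"rz":-10},{"gripper":1,"tx":0,"ty":0,"tz":0,"rx":0,"ry":0,"rz":-10},{"gripper":1,"tx":0,"ty":0,"tz":0,"rx":0,"ry":0,"rz":-10},{"gripper":1,"tx":0,"ty":0,"tz":0,"rx":0,"ry":0,"rz":-10},{"gripper":1,"tx":0,"ty":0,"tz":0,"rx":0,"ry":0,"rz":-10},{"gripper":1,"tx":0,"ty":0,"tz":0,"rx":0,"ry":0,"rz":-10},{"gripper":1,"tx":0,"ty":0,"tz":0,"rx":0,"ry":0,"rz":-10},{"gripper":1,"tx":0,"ty":0,"tz":0,"rx":0,"ry":0,"rz":-10},{"gripper":1,"tx":0,"ty":0,"tz":0,"rx":0,"ry":0,"rz":-10}]';python3 -m jog '[{"gripper":1,"tx":0,"ty":0,"tz":0,"rx":0,"ry":0,"rz":-10},{"gripper":1,"tx":0,"ty":0,"tz":0,"rx":0,"ry":0,"rz":-10},{"gripper":1,"tx":0,"ty":0,"tz":0,"rx":0,"ry":0,"rz":-10},{"gripper":1,"tx":0,"ty":0,"tz":0,"rx":0,"ry":0,"rz":-10},{"gripper":1,"tx":0,"ty":0,"tz":0,"rx":0,"ry":0,"rz":-10},{"gripper":1,"tx":0,"ty":0,"tz":0,"rx":0,"ry":0,"rz":-10},{"gripper":1,"tx":0,"ty":0,"tz":0,"rx":0,"ry":0,"rz":-10},{"gripper":1,"tx":0,"ty":0,"tz":0,"rx":0,"ry":0,"rz":-10},{"gripper":1,"tx":0,"ty":0,"tz":0,"rx":0,"ry":0,"rz":-8},{"gripper":1,"tx":0,"ty":0,"tz":0,"rx":0,"ry":0,"rz":0}]'; python3 -c "
from h import *
go(.5828,.1014,.084,180.3)
print(arm.state()['q'])
"
```

```text
clock: 4.4
eef_pos: [0.5836, 0.086, 0.1533]
orientation: [-0.004, 0.694, 0.72, 0.005]
force: [-0.2, 0.5, 0.3]
finger_gap: 0.0853
clock: 5.65
eef_pos: [0.5835, 0.086, 0.153]
orientation: [0.001, 0.002, 1.0, 0.006]
force: [0.1, -0.2, 0.4]
finger_gap: 0.0858
t 5.65 eef [0.5835 0.086  0.153 ] F [ 0.1 -0.2  0.4] gap 0.0858
tool shift now cm [0.08 1.45 6.92] after turn [0.06 1.54 6.9 ] rot deg [ 0.72  0.09 -0.58]
[ 0.03053256  0.26421807 -0.21342448  1.09118712  0.01248215  0.03543871]
```

```bash
python3 -m jog '[{"gripper":1,"tx":0,"ty":0.7,"tz":0,"rx":0.7,"ry":0.1,"rz":-0.6},{"gripper":1,"tx":0,"ty":0.8,"tz":0,"rx":0,"ry":0,"rz":0},{"gripper":1,"tx":0,"ty":0,"tz":1,"rx":0,"ry":0,"rz":0}]'; python3 -c "
from h import *
go(.5828,.1014,.084,180.3)
measure()
"
```

```text
clock: 6.02
eef_pos: [0.5834, 0.1019, 0.1422]
orientation: [-0.0, -0.004, 1.0, 0.0]
force: [1.5, 0.2, 0.0]
finger_gap: 0.0853
t 6.025 eef [0.5834 0.1019 0.1422] F [1.5 0.2 0. ] gap 0.0853
tool shift now cm [ 0.05 -0.05  5.82] after turn [ 0.06 -0.05  5.82] rot deg [ 0.02 -0.01  0.15]
plate (array([583.7,  37.2]), array([220.6,  70.9]), 0.86) 0.07503478951310694
red [186, 240, 11, 10, 78] (array([558.9, 290.2]), array([16.2, 12.1]), 89.29) 0.1384
deck (array([575.2, -57.4]), array([169.3, 220.4]), 84.97) 0.059197458891076415
spig [461, 241, 9, 8, 53] [ 0.5478 -0.2716  0.0888] 0.0935
spig [510, 290, 10, 7, 53] [ 0.4441 -0.3672  0.0894] 0.0932
spig [463, 303, 9, 8, 49] [ 0.4216 -0.2669  0.0897] 0.0925
```

```bash
python3 -m jog '[{"gripper":1,"tx":0,"ty":0,"tz":2.5,"rx":0,"ry":0,"rz":0},{"gripper":1,"tx":0,"ty":0,"tz":2.5,"rx":0,"ry":0,"rz":0},{"gripper":1,"tx":0,"ty":0,"tz":0.8,"rx":0,"ry":0,"rz":0},{"gripper":-1,"tx":0,"ty":0,"tz":0,"rx":0,"ry":0,"rz":0},{"gripper":-1,"tx":0,"ty":0,"tz":0,"rx":0,"ry":0,"rz":0},{"gripper":-1,"tx":0,"ty":0,"tz":0,"rx":0,"ry":0,"rz":0},{"gripper":-1,"tx":0,"ty":0,"tz":0,"rx":0,"ry":0,"rz":0},{"gripper":-1,"tx":0,"ty":0,"tz":0,"rx":0,"ry":0,"rz":0},{"gripper":-1,"tx":0,"ty":0,"tz":0,"rx":0,"ry":0,"rz":0}]' 50; python3 -c "
from h import *
go(.5828,.1014,.084,180.3)
"
```

```text
clock: 7.2
eef_pos: [0.5832, 0.1013, 0.0846]
orientation: [-0.0, -0.004, 1.0, 0.001]
force: [-1.0, 1.4, 5.8]
finger_gap: 0.0133
t 7.2 eef [0.5832 0.1013 0.0846] F [-1.   1.4  5.8] gap 0.0133
tool shift now cm [0.04 0.01 0.06] after turn [0.04 0.01 0.06] rot deg [ 0.06 -0.03  0.12]
```

```bash
python3 -m jog '[{"gripper":-1,"tx":0,"ty":0,"tz":-0.05,"rx":0,"ry":0,"rz":2.6},{"gripper":-1,"tx":0,"ty":0,"tz":0,"rx":0,"ry":0,"rz":2.6},{"gripper":-1,"tx":0,"ty":-2,"tz":0,"rx":0,"ry":0,"rz":0},{"gripper":-1,"tx":0,"ty":-2,"tz":0,"rx":0,"ry":0,"rz":0},{"gripper":-1,"tx":0,"ty":-2,"tz":0,"rx":0,"ry":0,"rz":0},{"gripper":-1,"tx":0,"ty":-2,"tz":0,"rx":0,"ry":0,"rz":0},{"gripper":-1,"tx":0,"ty":-2,"tz":0,"rx":0,"ry":0,"rz":0},{"gripper":-1,"tx":0,"ty":-2,"tz":0,"rx":0,"ry":0,"rz":0},{"gripper":-1,"tx":0,"ty":0,"tz":0,"rx":0,"ry":0,"rz":0},{"gripper":-1,"tx":0,"ty":0,"tz":0,"rx":0,"ry":0,"rz":0}]'; python3 -c "
from h import *
go(.5755,-.042,.084,175.2)
im,W,c,f=measure()
save('t2',cv2.resize(im[165:320,175:545],None,fx=2.1,fy=2.1,interpolation=cv2.INTER_CUBIC))
"
```

```text
clock: 8.45
eef_pos: [0.5722, -0.0222, 0.0846]
orientation: [-0.001, 0.043, 0.999, -0.002]
force: [-1.5, -4.1, 5.3]
finger_gap: 0.0136
t 8.45 eef [ 0.5722 -0.0222  0.0846] F [-1.5 -4.1  5.3] gap 0.0136
tool shift now cm [-0.5  -1.95  0.07] after turn [-0.5  -1.95  0.06] rot deg [-0.28 -0.12 -0.12]
plate (array([578.2,  54.8]), array([ 47.9, 220. ]), 83.4) 0.07494240567368671
red [186, 240, 10, 10, 75] (array([557.5, 289.6]), array([15. , 15.3]), 45.86) 0.1381
deck (array([ 591.9, -136.2]), array([ 15.2, 173.4]), 85.32) 0.059156868134421225
spig [461, 241, 9, 8, 52] [ 0.5479 -0.2706  0.0886] 0.0928
spig [509, 290, 11, 7, 52] [ 0.445  -0.3674  0.0888] 0.0924
spig [463, 303, 9, 8, 49] [ 0.4216 -0.2668  0.0891] 0.0929
```

View pics/t2.png

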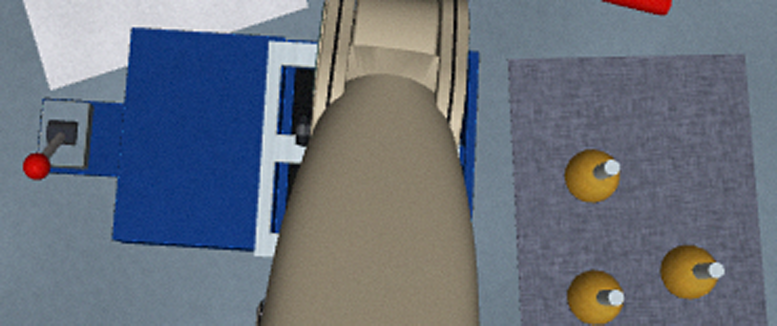

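```bash
cat >> h.py <<'E'
def edge(W,m,sel):
    # line fit of far (+y) edge: y=a+b x
    vs=[v for v in range(480) if m[v].sum()>3]
    p=np.array([W[v][np.where(m[v])[0][0]] for v in vs if sel(W[v][np.where(m[v])[0][0]])])
    b,a=np.polyfit(p[:,0],p[:,1],1); r=p[:,1]-a-b*p[:,0]; k=abs(r)<.003; b,a=np.polyfit(p[k,0],p[k,1],1)
    return round(np.degrees(np.arctan(b)),2),round(a+b*.5755,4),k.sum()
def edges(n='top'):
    im,W,c,f=cap(n); I=im.astype(int); r,g,b=I[...,0],I[...,1],I[...,2]; z=W[...,2]
    m=big((z>.055)&(z<.085)&(r>150)&(g>150)&(b>150)&(W[...,0]<.8)); x=W[m][:,0]
    print('plate edge',edge(W,m,lambda p:.48<p[0]<.67),'x ends',np.percentile(x,[.3,99.7]).round(4), 'z',np.nanmedian(z[m]).round(4))
    m=big((b>1.6*r)&(b>60)&(z>.062)&(z<.075)); print('ledge edge',edge(W,m,lambda p:.48<p[0]<.67),W[m].min(0),W[m].max(0))
    return im,W
E
python3 -c "
from h import *
edges()"
```

```text
plate edge (np.float64(-4.74), np.float64(0.0752), np.int64(89)) x ends [0.4708 0.6873] z 0.0751
ledge edge (np.float64(-4.48), np.float64(0.2196), np.int64(43)) [0.47758524 0.05137791 0.06202087] [0.70790061 0.22838781 0.07497505]
```

```bash
python3 -m jog '[{"gripper":-1,"tx":-0.25,"ty":-0.5,"tz":-0.05,"rx":0,"ry":0,"rz":0},{"gripper":-1,"tx":-0.25,"ty":-0.5,"tz":0,"rx":0,"ry":0,"rz":0},{"gripper":-1,"tx":0,"ty":-0.5,"tz":0,"rx":0,"ry":0,"rz":0},{"gripper":-1,"tx":0,"ty":-0.42,"tz":0,"rx":0,"ry":0,"rz":0},{"gripper":-1,"tx":0,"ty":0,"tz":0,"rx":0,"ry":0,"rz":0},{"gripper":-1,"tx":0,"ty":0,"tz":0,"rx":0,"ry":0,"rz":0}]';python3 -m jog '[{"gripper":-1,"tx":0,"ty":0,"tz":0.2,"rx":0,"ry":0,"rz":0},{"gripper":-1,"tx":0,"ty":0,"tz":0.2,"rx":0,"ry":0,"rz":0},{"gripper":-1,"tx":0,"ty":0,"tz":0,"rx":0,"ry":0,"rz":0}]'; python3 -c "
from h import *
go(.5755,-.042,.084,175.2)
edges()
"
```

```text
clock: 9.3
eef_pos: [0.5745, -0.0391, 0.0833]
orientation: [-0.003, 0.042, 0.999, -0.001]
force: [0.8, -0.9, -4.6]
finger_gap: 0.0131
clock: 9.68
eef_pos: [0.5761, -0.0388, 0.0804]
orientation: [-0.001, 0.042, 0.999, -0.001]
force: [2.7, -2.6, -5.9]
finger_gap: 0.0135
t 9.675 eef [ 0.5761 -0.0388  0.0804] F [ 2.7 -2.6 -5.9] gap 0.0135
tool shift now cm [ 0.03 -0.32 -0.36] after turn [ 0.03 -0.32 -0.36] rot deg [-0.09 -0.1  -0.02]
plate edge (np.float64(-4.88), np.float64(0.0587), np.int64(88)) x ends [0.4745 0.6919] z 0.0705
ledge edge (np.float64(-4.18), np.float64(0.2196), np.int64(40)) [0.47705849 0.05129392 0.06219619] [0.70791041 0.22841555 0.07492501]
```

```bash
python3 -m jog '[{"gripper":-1,"tx":0,"ty":-0.15,"tz":0.15,"rx":0,"ry":0,"rz":0},{"gripper":-1,"tx":0,"ty":0,"tz":0.2,"rx":0,"ry":0,"rz":0},{"gripper":-1,"tx":0,"ty":0,"tz":0.2,"rx":0,"ry":0,"rz":0},{"gripper":-1,"tx":0,"ty":0,"tz":0,"rx":0,"ry":0,"rz":0}]'; python3 -c "
from h import *
go(.5755,-.042,.074,175.2)
edges()
"
```

```text
clock: 10.22
eef_pos: [0.5758, -0.0396, 0.075]
orientation: [-0.001, 0.042, 0.999, 0.0]
force: [1.0, -0.1, -3.6]
finger_gap: 0.0135
t 10.225 eef [ 0.5758 -0.0396  0.075 ] F [ 1.  -0.1 -3.6] gap 0.0135
tool shift now cm [ 0.01 -0.24  0.1 ] after turn [ 0.01 -0.24  0.1 ] rot deg [ 0.01 -0.12  0.02]
plate edge (np.float64(-4.87), np.float64(0.0579), np.int64(88)) x ends [0.4726 0.6914] z 0.0654
ledge edge (np.float64(-3.59), np.float64(0.219), np.int64(40)) [0.47721062 0.05136212 0.06202111] [0.70872376 0.22884837 0.07480481]
```

```bash
python3 -m jog '[{"gripper":-1,"tx":0,"ty":0,"tz":0.1,"rx":0,"ry":0,"rz":0},{"gripper":-1,"tx":0,"ty":0,"tz":0,"rx":0,"ry":0,"rz":0},{"gripper":1,"tx":0,"ty":0,"tz":0,"rx":0,"ry":0,"rz":0},{"gripper":1,"tx":0,"ty":0,"tz":0,"rx":0,"ry":0,"rz":0},{"gripper":1,"tx":0,"ty":0,"tz":0,"rx":0,"ry":0,"rz":0},{"gripper":1,"tx":0,"ty":0,"tz":0,"rx":0,"ry":0,"rz":0},{"gripper":1,"tx":0,"ty":0,"tz":-3,"rx":0,"ry":0,"rz":0},{"gripper":1,"tx":0,"ty":0,"tz":-4,"rx":0,"ry":0,"rz":0},{"gripper":1,"tx":0,"ty":0,"tz":-4,"rx":0,"ry":0,"rz":0}]';python3 -m jog '[{"gripper":1,"tx":0,"ty":-4,"tz":-2,"rx":0,"ry":0,"rz":0},{"gripper":1,"tx":0,"ty":-5,"tz":0,"rx":0,"ry":0,"rz":0},{"gripper":1,"tx":0,"ty":-5,"tz":0,"rx":0,"ry":0,"rz":0},{"gripper":1,"tx":0,"ty":-4,"tz":0,"rx":0,"ry":0,"rz":0},{"gripper":1,"tx":0,"ty":-4,"tz":0,"rx":0,"ry":0,"rz":0},{"gripper":1,"tx":0,"ty":0,"tz":0,"rx":0,"ry":0,"rz":0}]'; python3 -c "
from h import *
edges()
im,W,c,f=measure()
go(.5495,-.2708,.1,175)
save('t3',cv2.resize(im[165:320,175:545],None,fx=2.1,fy=2.1,interpolation=cv2.INTER_CUBIC))
"
```

```text
clock: 11.4
eef_pos: [0.5755, -0.0397, 0.1849]
orientation: [-0.002, 0.042, 0.999, 0.0]
force: [1.5, 0.2, -0.9]
finger_gap: 0.0854
clock: 12.15
eef_pos: [0.5573, -0.2616, 0.2039]
orientation: [-0.001, 0.044, 0.999, -0.0]
force: [-0.6, 0.9, -0.5]
finger_gap: 0.0856
plate edge (np.float64(-4.87), np.float64(0.0579), np.int64(88)) x ends [0.4607 0.6894] z 0.0652
ledge edge (np.float64(-4.45), np.float64(0.2196), np.int64(42)) [0.47722103 0.05131674 0.06224708] [0.70803223 0.22894246 0.07486328]
plate (array([575.4, -41.4]), array([200.1, 220.4]), 85.23) 0.06529418934707076
red [352, 222, 7, 24, 139] (array([574.4, -40.6]), array([11.5, 48.2]), 85.36) 0.1122
red [186, 240, 11, 10, 83] (array([557.6, 289.8]), array([17.7, 15.3]), 47.29) 0.1371
deck (array([674. , -45.5]), array([6.2, 4.7]), 21.43) 0.05874741548374185
spig [461, 241, 9, 8, 51] [ 0.5479 -0.2708  0.0892] 0.093
spig [463, 303, 9, 8, 47] [ 0.4216 -0.2671  0.0889] 0.094
t 12.25 eef [ 0.5572 -0.259   0.2039] F [0.3 0.1 0.4] gap 0.0852
tool shift now cm [ 0.64 -1.25 10.39] after turn [ 0.67 -1.25 10.39] rot deg [ 0.04 -0.17  0.16]
```

View pics/t3.png

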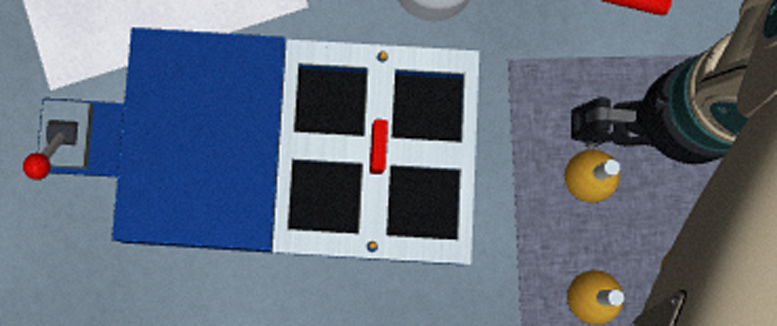

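The pins show through both plate holes, at (383,56) and (373,246) in the crop, and the plate's top has dropped 10 mm, so it's seated. Next I'll take the knob at (0.550,-0.271).

```bash
python3 -m jog '[{"gripper":1,"tx":0.6,"ty":-1.2,"tz":4,"rx":0,"ry":0,"rz":0},{"gripper":1,"tx":0,"ty":0,"tz":4,"rx":0,"ry":0,"rz":0},{"gripper":1,"tx":0,"ty":0,"tz":2,"rx":0,"ry":0,"rz":0},{"gripper":1,"tx":0,"ty":0,"tz":0,"rx":0,"ry":0,"rz":0}]'; python3 -c "
from h import *
go(.550,-.271,.059,175)
im,W,c,f=cap('side')
save('s1',cv2.resize(im[170:320,330:530],None,fx=3,fy=3))
"
```

```text
clock: 12.75
eef_pos: [0.5487, -0.268, 0.102]
orientation: [-0.003, 0.041, 0.999, 0.001]
force: [0.1, 0.7, -0.4]
finger_gap: 0.0856
t 12.75 eef [ 0.5487 -0.268   0.102 ] F [ 0.1  0.7 -0.4] gap 0.0856
tool shift now cm [-0.18 -0.3   4.3 ] after turn [-0.16 -0.29  4.3 ] rot deg [ 0.14 -0.4   0.3 ]
```

View pics/s1.png

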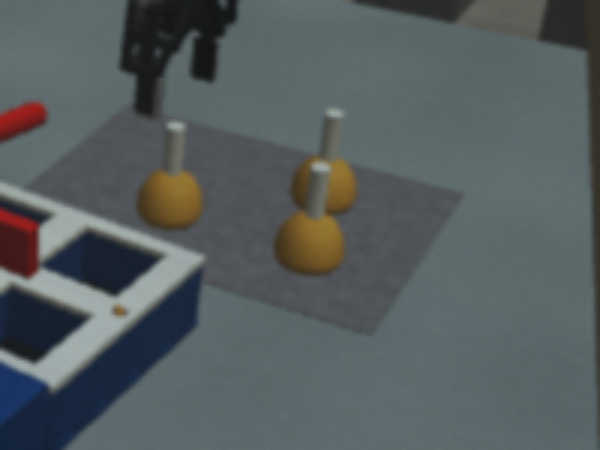

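The fingers straddle the spigot, with tips at (145,110) and (205,75) and the spigot top at (175,125). They sit about 30 mm above it, as expected. Now down and grip.

```bash
python3 -m jog '[{"gripper":1,"tx":-0.15,"ty":-0.3,"tz":0,"rx":0.1,"ry":-0.4,"rz":0.3},{"gripper":1,"tx":0,"ty":0,"tz":2,"rx":0,"ry":0,"rz":0},{"gripper":1,"tx":0,"ty":0,"tz":2,"rx":0,"ry":0,"rz":0},{"gripper":1,"tx":0,"ty":0,"tz":0.3,"rx":0,"ry":0,"rz":0},{"gripper":-1,"tx":0,"ty":0,"tz":0,"rx":0,"ry":0,"rz":0},{"gripper":-1,"tx":0,"ty":0,"tz":0,"rx":0,"ry":0,"rz":0},{"gripper":-1,"tx":0,"ty":0,"tz":0,"rx":0,"ry":0,"rz":0},{"gripper":-1,"tx":0,"ty":0,"tz":0,"rx":0,"ry":0,"rz":0},{"gripper":-1,"tx":0,"ty":0,"tz":0,"rx":0,"ry":0,"rz":0},{"gripper":-1,"tx":0,"ty":0,"tz":0,"rx":0,"ry":0,"rz":0}]' 50; python3 -c "
from h import *
go(.550,-.271,.059,175)
h=-np.radians(4.8);C=np.array([.5755,-.041])
for x,y in [(-50,-50),(-50,50),(50,-50),(50,50)]: print(x,y,C+np.array([[np.cos(h),-np.sin(h)],[np.sin(h),np.cos(h)]])@np.array([x,y])/1000)
"
```

```text
clock: 14.05
eef_pos: [0.552, -0.2736, 0.0615]
orientation: [0.003, 0.044, 0.999, -0.001]
force: [-0.3, 1.4, 3.1]
finger_gap: 0.0143
t 14.05 eef [ 0.552  -0.2736  0.0615] F [-0.3  1.4  3.1] gap 0.0143
tool shift now cm [0.23 0.24 0.25] after turn [0.22 0.24 0.25] rot deg [-0.1   0.3  -0.09]
-50 -50 [ 0.52149146 -0.08664075]
-50 50 [0.52985925 0.01300854]
50 -50 [ 0.62114075 -0.09500854]
50 50 [0.62950854 0.00464075]
```

```bash
python3 -m jog '[{"gripper":-1,"tx":0,"ty":0,"tz":-3,"rx":0,"ry":0,"rz":0},{"gripper":-1,"tx":0,"ty":0,"tz":-4,"rx":0,"ry":0,"rz":0},{"gripper":-1,"tx":0,"ty":0,"tz":-4,"rx":0,"ry":0,"rz":0},{"gripper":-1,"tx":0,"ty":0,"tz":-3,"rx":0,"ry":0,"rz":0},{"gripper":-1,"tx":-1,"ty":3.6,"tz":0,"rx":0,"ry":0,"rz":0},{"gripper":-1,"tx":-1,"ty":3.7,"tz":0,"rx":0,"ry":0,"rz":0},{"gripper":-1,"tx":-1,"ty":3.7,"tz":0,"rx":0,"ry":0,"rz":0},{"gripper":-1,"tx":-1.1,"ty":3.7,"tz":0,"rx":0,"ry":0,"rz":0},{"gripper":-1,"tx":-1.1,"ty":3.7,"tz":0,"rx":0,"ry":0,"rz":0},{"gripper":-1,"tx":0,"ty":0,"tz":0,"rx":0,"ry":0,"rz":0}]'; python3 -m jog '[{"gripper":-1,"tx":0,"ty":0,"tz":0,"rx":0,"ry":0,"rz":0}]';python3 -c "
from h import *
go(.6211,-.0950,.0715,175)
im,W,c,f=cap('side')
save('s2',cv2.resize(im[140:320,220:430],None,fx=3,fy=3))
"
```

```text
clock: 15.3
eef_pos: [0.6191, -0.0922, 0.1997]
orientation: [0.001, 0.043, 0.999, -0.001]
force: [0.1, -0.4, -2.6]
finger_gap: 0.0141
clock: 15.42
eef_pos: [0.6185, -0.0948, 0.2]
orientation: [0.001, 0.044, 0.999, -0.001]
force: [0.1, 0.1, -2.8]
finger_gap: 0.0139
t 15.425 eef [ 0.6185 -0.0948  0.2   ] F [ 0.1  0.1 -2.8] gap 0.0139
tool shift now cm [-0.23  0.03 12.85] after turn [-0.26  0.   12.85] rot deg [-0.13  0.14 -0.07]
```

View pics/s2.png

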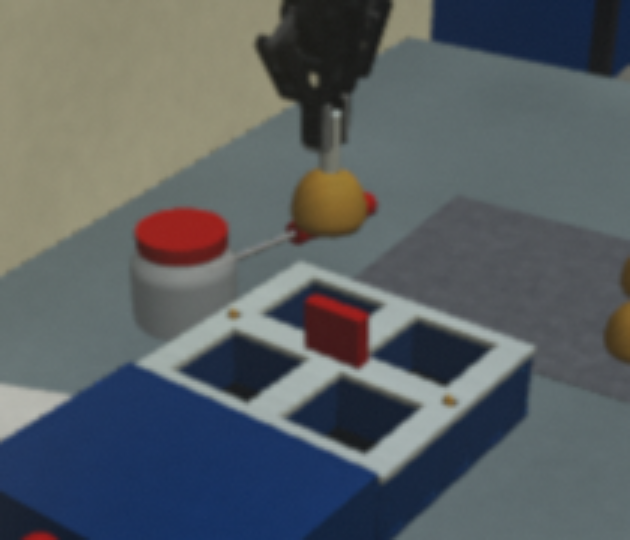

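The knob hangs upright at (330,200), above the far right cell. Lowering it.

```bash
python3 -m jog '[{"gripper":-1,"tx":-0.35,"ty":0,"tz":2,"rx":0,"ry":0,"rz":0},{"gripper":-1,"tx":0,"ty":0,"tz":2,"rx":0,"ry":0,"rz":0},{"gripper":-1,"tx":0,"ty":0,"tz":2,"rx":0,"ry":0,"rz":0},{"gripper":-1,"tx":0,"ty":0,"tz":2,"rx":0,"ry":0,"rz":0},{"gripper":-1,"tx":0,"ty":0,"tz":1.5,"rx":0,"ry":0,"rz":0},{"gripper":-1,"tx":0,"ty":0,"tz":1.5,"rx":0,"ry":0,"rz":0},{"gripper":-1,"tx":0,"ty":0,"tz":1,"rx":0,"ry":0,"rz":0},{"gripper":-1,"tx":0,"ty":0,"tz":0.5,"rx":0,"ry":0,"rz":0},{"gripper":-1,"tx":0,"ty":0,"tz":0,"rx":0,"ry":0,"rz":0},{"gripper":-1,"tx":0,"ty":0,"tz":0,"rx":0,"ry":0,"rz":0}]';python3 -c "
from h import *
go(.6228,-.0950,.0715,175)
"
```

```text
clock: 16.73
eef_pos: [0.6239, -0.0953, 0.0768]
orientation: [0.003, 0.044, 0.999, -0.001]
force: [0.7, -1.2, -1.7]
finger_gap: 0.0146
t 16.725 eef [ 0.6239 -0.0953  0.0768] F [ 0.7 -1.2 -1.7] gap 0.0146
tool shift now cm [0.12 0.03 0.53] after turn [0.11 0.02 0.53] rot deg [-0.12  0.34 -0.08]
```

```bash
python3 -m jog '[{"gripper":-1,"tx":0.1,"ty":0,"tz":0.2,"rx":0,"ry":0,"rz":0},{"gripper":-1,"tx":0,"ty":0,"tz":0.2,"rx":0,"ry":0,"rz":0},{"gripper":-1,"tx":0,"ty":0,"tz":0.1,"rx":0,"ry":0,"rz":0},{"gripper":-1,"tx":0,"ty":0,"tz":0,"rx":0,"ry":0,"rz":0}]'; python3 -m jog '[{"gripper":1,"tx":0,"ty":0,"tz":0,"rx":0,"ry":0,"rz":0},{"gripper":1,"tx":0,"ty":0,"tz":0,"rx":0,"ry":0,"rz":0},{"gripper":1,"tx":0,"ty":0,"tz":0,"rx":0,"ry":0,"rz":0},{"gripper":1,"tx":0,"ty":0,"tz":0,"rx":0,"ry":0,"rz":0},{"gripper":1,"tx":0,"ty":0,"tz":-3,"rx":0,"ry":0,"rz":0},{"gripper":1,"tx":0,"ty":0,"tz":-4,"rx":0,"ry":0,"rz":0},{"gripper":1,"tx":0,"ty":0,"tz":-4,"rx":0,"ry":0,"rz":0},{"gripper":1,"tx":0,"ty":0,"tz":-1,"rx":0,"ry":0,"rz":0}]'; python3 -c "
from h import *
go(.445,-.3685,.10,175)
"
```

```text
clock: 17.23
eef_pos: [0.6225, -0.0951, 0.0716]
orientation: [0.002, 0.044, 0.999, -0.001]
force: [-0.3, 0.8, 1.7]
finger_gap: 0.0145
clock: 18.23
eef_pos: [0.6239, -0.0955, 0.1946]
orientation: [0.005, 0.044, 0.999, -0.002]
force: [0.8, 0.5, -0.4]
finger_gap: 0.0857
t 18.225 eef [ 0.6239 -0.0955  0.1946] F [ 0.8  0.5 -0.4] gap 0.0857
tool shift now cm [ 15.5  -28.76   9.38] after turn [ 15.44 -28.76   9.46] rot deg [-0.17  0.62 -0.09]
```

```bash
python3 -m jog '[{"gripper":1,"tx":2.5,"ty":-4.8,"tz":0,"rx":0,"ry":0.6,"rz":0},{"gripper":1,"tx":2.5,"ty":-4.8,"tz":0,"rx":0,"ry":0,"rz":0},{"gripper":1,"tx":2.5,"ty":-4.8,"tz":0,"rx":0,"ry":0,"rz":0},{"gripper":1,"tx":2.5,"ty":-4.8,"tz":0,"rx":0,"ry":0,"rz":0},{"gripper":1,"tx":2.5,"ty":-4.8,"tz":0,"rx":0,"ry":0,"rz":0},{"gripper":1,"tx":2.5,"ty":-4.8,"tz":0,"rx":0,"ry":0,"rz":0},{"gripper":1,"tx":0,"ty":0,"tz":0,"rx":0,"ry":0,"rz":0}]'; python3 -c "
from h import *
go(.445,-.3685,.10,175)
im,W,c,f=measure('side')
im,W,c,f=measure()
save('t4',cv2.resize(im[165:355,325:545],None,fx=3,fy=3,interpolation=cv2.INTER_CUBIC))
"
```

```text
clock: 19.1
eef_pos: [0.4445, -0.3709, 0.1909]
orientation: [-0.004, 0.047, 0.999, -0.001]
force: [-0.4, -0.1, 0.3]
finger_gap: 0.0857
t 19.1 eef [ 0.4445 -0.3709  0.1909] F [-0.4 -0.1  0.3] gap 0.0857
tool shift now cm [-0.09  0.26  9.09] after turn [-0.03  0.24  9.09] rot deg [-0.08 -0.43 -0.4 ]
plate (array([572.2, -40. ]), array([191.6, 218.8]), 84.96) 0.06294979938617717
red [326, 240, 15, 6, 16] (array([570.1, -38.7]), array([ 6.4, 36.1]), 82.25) 0.1057
red [231, 319, 5, 6, 26] (array([552.4, 293.9]), array([6.3, 9.5]), 39.75) 0.1333
deck (array([ 1449.3, -2303.9]), array([402.2,  52.8]), 0.46) 0.05837414862090218
spig [117, 54, 251, 83, 2704] [ 1.6665 -0.8788  0.1007] 0.13
spig [81, 132, 4, 5, 9] [ 1.6694 -0.1785  0.12  ] 0.1267
spig [109, 135, 4, 7, 11] [ 1.6682 -0.2834  0.0793] 0.0928
spig [83, 138, 5, 5, 10] [ 1.6666 -0.1813  0.1015] 0.1115
spig [438, 207, 7, 8, 33] [ 0.44   -0.3621  0.0834] 0.0885
spig [433, 224, 7, 9, 36] [ 0.4156 -0.263   0.0851] 0.0885
plate (array([575.3, -41.4]), array([200. , 219.9]), 85.22) 0.06521790694051299
red [352, 222, 7, 24, 138] (array([574.7, -40.8]), array([12.2, 47.9]), 85.31) 0.1118
red [186, 240, 11, 10, 76] (array([557.1, 290.1]), array([16.3, 16.4]), 86.1) 0.1363
deck (array([486.6, 158.5]), array([ 4.3, 12.4]), 35.76) 0.06530943318164895
spig [509, 295, 10, 2, 14] [ 0.4402 -0.3629  0.0845] 0.0934
spig [463, 303, 9, 8, 49] [ 0.4216 -0.2671  0.0886] 0.0929
```

View pics/t4.png

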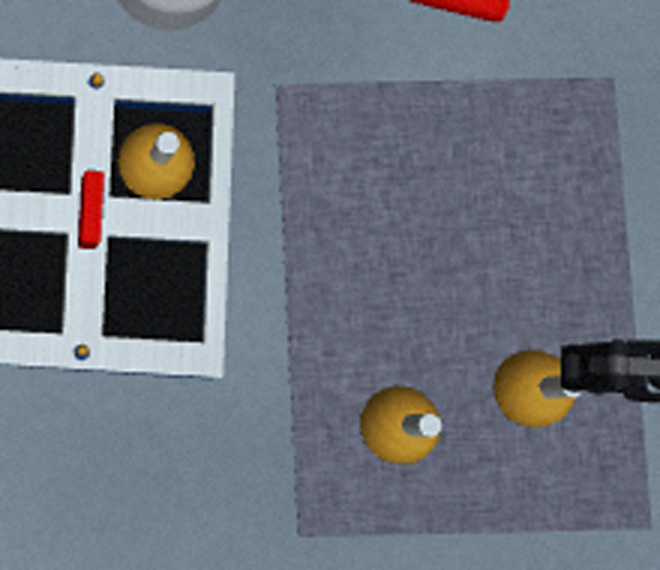

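Knob A stands upright in its cell, with its spigot top at (168,143) in the crop. Knob B hasn't moved. Descending on B.

```bash
python3 -m jog '[{"gripper":1,"tx":0,"ty":0.2,"tz":2,"rx":0,"ry":-0.4,"rz":-0.4},{"gripper":1,"tx":0,"ty":0,"tz":3,"rx":0,"ry":0,"rz":0},{"gripper":1,"tx":0,"ty":0,"tz":2,"rx":0,"ry":0,"rz":0},{"gripper":1,"tx":0,"ty":0,"tz":1.5,"rx":0,"ry":0,"rz":0},{"gripper":1,"tx":0,"ty":0,"tz":0,"rx":0,"ry":0,"rz":0}]'; python3 -c "
from h import *
im,W,c,f=cap('top'); print('A',ray(c,f,381,212.7,.098))
go(.445,-.3685,.0615,175)
"
```

```text
clock: 19.82
eef_pos: [0.4466, -0.3648, 0.1057]
orientation: [-0.001, 0.04, 0.999, 0.0]
force: [-0.2, 0.0, -0.2]
finger_gap: 0.0854
A [ 0.61853246 -0.09635845  0.098     ]
t 19.875 eef [ 0.4471 -0.3658  0.1068] F [-0.2 -0.6  0.2] gap 0.0854
tool shift now cm [ 0.19 -0.28  4.53] after turn [ 0.19 -0.29  4.53] rot deg [-0.06  0.02  0.37]
```

```bash
python3 -m jog '[{"gripper":1,"tx":0.3,"ty":-0.25,"tz":1,"rx":0,"ry":0,"rz":0.4},{"gripper":1,"tx":0,"ty":0,"tz":1.8,"rx":0,"ry":0,"rz":0},{"gripper":1,"tx":0,"ty":0,"tz":1.7,"rx":0,"ry":0,"rz":0},{"gripper":1,"tx":0,"ty":0,"tz":0,"rx":0,"ry":0,"rz":0},{"gripper":-1,"tx":0,"ty":0,"tz":0,"rx":0,"ry":0,"rz":0},{"gripper":-1,"tx":0,"ty":0,"tz":0,"rx":0,"ry":0,"rz":0},{"gripper":-1,"tx":0,"ty":0,"tz":0,"rx":0,"ry":0,"rz":0},{"gripper":-1,"tx":0,"ty":0,"tz":0,"rx":0,"ry":0,"rz":0},{"gripper":-1,"tx":0,"ty":0,"tz":0,"rx":0,"ry":0,"rz":0},{"gripper":-1,"tx":0,"ty":0,"tz":0,"rx":0,"ry":0,"rz":0}]' ; python3 -c "
from h import *
go(.5215,-.0866,.20,175)
"
```

```text
clock: 21.12
eef_pos: [0.444, -0.3689, 0.0624]
orientation: [0.001, 0.044, 0.999, -0.001]
force: [-0.1, 0.7, 1.5]
finger_gap: 0.014
t 21.125 eef [ 0.444  -0.3689  0.0624] F [-0.1  0.7  1.5] gap 0.014
tool shift now cm [ -5.24  28.79 -13.8 ] after turn [ -5.26  28.8  -13.76] rot deg [-0.1   0.09 -0.08]
```

```bash
python3 -m jog '[{"gripper":-1,"tx":0,"ty":0,"tz":-3,"rx":0,"ry":0,"rz":0},{"gripper":-1,"tx":0,"ty":0,"tz":-4,"rx":0,"ry":0,"rz":0},{"gripper":-1,"tx":0,"ty":0,"tz":-4,"rx":0,"ry":0,"rz":0},{"gripper":-1,"tx":0,"ty":0,"tz":-3,"rx":0,"ry":0,"rz":0},{"gripper":-1,"tx":-1,"ty":5.8,"tz":0,"rx":0,"ry":0,"rz":0},{"gripper":-1,"tx":-1,"ty":5.8,"tz":0,"rx":0,"ry":0,"rz":0},{"gripper":-1,"tx":-1,"ty":5.8,"tz":0,"rx":0,"ry":0,"rz":0},{"gripper":-1,"tx":-1.1,"ty":5.7,"tz":0,"rx":0,"ry":0,"rz":0},{"gripper":-1,"tx":-1.1,"ty":5.7,"tz":0,"rx":0,"ry":0,"rz":0},{"gripper":-1,"tx":0,"ty":0,"tz":0,"rx":0,"ry":0,"rz":0}]'; python3 -m jog '[{"gripper":-1,"tx":0,"ty":0,"tz":0,"rx":0,"ry":0,"rz":0},{"gripper":-1,"tx":0,"ty":0,"tz":0,"rx":0,"ry":0,"rz":0}]';python3 -c "
from h import *
go(.522,-.0866,.0724,175)
"
```

```text
clock: 22.38
eef_pos: [0.5206, -0.0826, 0.2007]
orientation: [-0.0, 0.041, 0.999, -0.0]
force: [0.1, 0.2, -3.3]
finger_gap: 0.0142
clock: 22.62
eef_pos: [0.5205, -0.0875, 0.2013]
orientation: [0.0, 0.045, 0.999, -0.001]
force: [0.2, -0.1, -4.0]
finger_gap: 0.0148
t 22.625 eef [ 0.5205 -0.0875  0.2013] F [ 0.2 -0.1 -4. ] gap 0.0148
tool shift now cm [-0.14  0.13 12.89] after turn [-0.14  0.1  12.89] rot deg [-0.12  0.01 -0.19]
```

```bash
python3 -m jog '[{"gripper":-1,"tx":-0.15,"ty":0.1,"tz":2,"rx":0,"ry":0,"rz":-0.2},{"gripper":-1,"tx":0,"ty":0,"tz":2,"rx":0,"ry":0,"rz":0},{"gripper":-1,"tx":0,"ty":0,"tz":2,"rx":0,"ry":0,"rz":0},{"gripper":-1,"tx":0,"ty":0,"tz":2,"rx":0,"ry":0,"rz":0},{"gripper":-1,"tx":0,"ty":0,"tz":1.5,"rx":0,"ry":0,"rz":0},{"gripper":-1,"tx":0,"ty":0,"tz":1.5,"rx":0,"ry":0,"rz":0},{"gripper":-1,"tx":0,"ty":0,"tz":1,"rx":0,"ry":0,"rz":0},{"gripper":-1,"tx":0,"ty":0,"tz":0.4,"rx":0,"ry":0,"rz":0},{"gripper":-1,"tx":0,"ty":0,"tz":0,"rx":0,"ry":0,"rz":0},{"gripper":-1,"tx":0,"ty":0,"tz":0,"rx":0,"ry":0,"rz":0}]';python3 -c "
from h import *
go(.522,-.0866,.0724,175)
"
```

```text
clock: 23.88
eef_pos: [0.5233, -0.0859, 0.0783]
orientation: [0.001, 0.043, 0.999, -0.001]
force: [0.0, -0.1, -4.2]
finger_gap: 0.0139
t 23.875 eef [ 0.5233 -0.0859  0.0783] F [ 0.  -0.1 -4.2] gap 0.0139
tool shift now cm [ 0.13 -0.08  0.59] after turn [ 0.12 -0.08  0.59] rot deg [-0.12  0.13  0.12]
```

```bash
python3 -m jog '[{"gripper":-1,"tx":0.1,"ty":-0.1,"tz":0.2,"rx":0,"ry":0,"rz":0},{"gripper":-1,"tx":0,"ty":0,"tz":0.2,"rx":0,"ry":0,"rz":0},{"gripper":-1,"tx":0,"ty":0,"tz":0.15,"rx":0,"ry":0,"rz":0},{"gripper":-1,"tx":0,"ty":0,"tz":0,"rx":0,"ry":0,"rz":0}]'; python3 -m jog '[{"gripper":1,"tx":0,"ty":0,"tz":0,"rx":0,"ry":0,"rz":0},{"gripper":1,"tx":0,"ty":0,"tz":0,"rx":0,"ry":0,"rz":0},{"gripper":1,"tx":0,"ty":0,"tz":0,"rx":0,"ry":0,"rz":0},{"gripper":1,"tx":0,"ty":0,"tz":0,"rx":0,"ry":0,"rz":0},{"gripper":1,"tx":0,"ty":0,"tz":-3,"rx":0,"ry":0,"rz":0},{"gripper":1,"tx":0,"ty":0,"tz":-4,"rx":0,"ry":0,"rz":0},{"gripper":1,"tx":0,"ty":0,"tz":-4,"rx":0,"ry":0,"rz":0},{"gripper":1,"tx":0,"ty":0,"tz":-1,"rx":0,"ry":0,"rz":0}]'; python3 -c "
from h import *
im,W,c,f=measure()
im,W,c,f=measure('side')
go(.4195,-.268,.12,175)
"
```

```text
clock: 24.38
eef_pos: [0.5217, -0.0867, 0.0726]
orientation: [0.001, 0.043, 0.999, -0.001]
force: [-1.3, 0.4, 1.1]
finger_gap: 0.0146
clock: 25.38
eef_pos: [0.5236, -0.0871, 0.1953]
orientation: [0.003, 0.043, 0.999, -0.002]
force: [-0.1, -0.8, 0.2]
finger_gap: 0.0854
plate (array([576.7, -28.7]), array([174.5, 220.6]), 85.23) 0.06523333796816622
red [353, 222, 7, 14, 82] (array([584.8, -41.3]), array([10.5, 27.3]), 88.42) 0.1127
red [187, 240, 9, 10, 75] (array([558.3, 289.8]), array([14.6, 15. ]), 63.32) 0.1376
deck (array([673.4, -45.9]), array([7.1, 3. ]), 15.97) 0.05997475872519109
spig [467, 303, 5, 7, 28] [ 0.4217 -0.2702  0.0889] 0.0927
plate (array([531.5, -38. ]), array([193.2, 135.2]), 85.26) 0.06299051670555311
red [326, 240, 15, 6, 16] (array([570.5, -38.4]), array([ 6. , 36.4]), 84.64) 0.1057
red [231, 319, 5, 6, 26] (array([552.2, 294.2]), array([6.2, 8.3]), 40.83) 0.1335
deck (array([482.2, 127.9]), array([113.7,  12.4]), 87.28) 0.06318544718950414
spig [114, 61, 233, 77, 2533] [ 1.6665 -0.8299  0.0999] 0.1299
spig [67, 135, 11, 5, 24] [ 1.6652 -0.1439  0.1214] 0.1286
spig [72, 137, 15, 10, 37] [ 1.6655 -0.1621  0.1   ] 0.1154
spig [107, 138, 11, 4, 19] [ 1.6667 -0.2817  0.0751] 0.0812
spig [433, 224, 7, 10, 37] [ 0.4155 -0.2631  0.0847] 0.0882
t 25.475 eef [ 0.5224 -0.0867  0.1933] F [0.6 0.6 0.2] gap 0.0856
tool shift now cm [  8.73 -18.92   7.34] after turn [  8.67 -18.95   7.33] rot deg [-0.13  0.21  0.11]
```

```bash
python3 -m jog '[{"gripper":1,"tx":1.7,"ty":-3.8,"tz":0,"rx":0,"ry":0.2,"rz":0},{"gripper":1,"tx":1.7,"ty":-3.8,"tz":0,"rx":0,"ry":0,"rz":0},{"gripper":1,"tx":1.7,"ty":-3.8,"tz":0,"rx":0,"ry":0,"rz":0},{"gripper":1,"tx":1.8,"ty":-3.8,"tz":0,"rx":0,"ry":0,"rz":0},{"gripper":1,"tx":1.8,"ty":-3.8,"tz":0,"rx":0,"ry":0,"rz":0},{"gripper":1,"tx":0,"ty":0,"tz":3,"rx":0,"ry":0,"rz":0},{"gripper":1,"tx":0,"ty":0,"tz":3,"rx":0,"ry":0,"rz":0},{"gripper":1,"tx":0,"ty":0,"tz":2.5,"rx":0,"ry":0,"rz":0},{"gripper":1,"tx":0,"ty":0,"tz":0,"rx":0,"ry":0,"rz":0},{"gripper":1,"tx":0,"ty":0,"tz":0,"rx":0,"ry":0,"rz":0}]'; python3 -c "
from h import *
go(.4203,-.268,.0615,175)
im,W,c,f=cap('top')
save('t5',cv2.resize(im[165:355,325:545],None,fx=3,fy=3,interpolation=cv2.INTER_CUBIC))
"
```

```text
clock: 26.72
eef_pos: [0.4182, -0.2683, 0.1074]
orientation: [-0.002, 0.043, 0.999, -0.001]
force: [0.9, 0.6, -0.6]
finger_gap: 0.0851
t 26.725 eef [ 0.4182 -0.2683  0.1074] F [ 0.9  0.6 -0.6] gap 0.0851
tool shift now cm [-0.22  0.05  4.59] after turn [-0.21  0.05  4.59] rot deg [-0.07 -0.18  0.12]
```

View pics/t5.png

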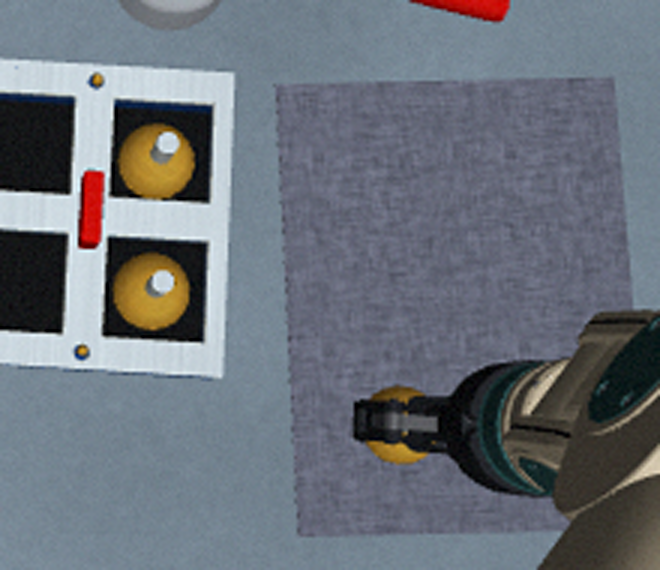

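Knobs A and B stand upright in their windows, with spigot tops at (168,143) and (162,283). The gripper is over the third knob, at (400,420).

```bash
python3 -m jog '[{"gripper":1,"tx":-0.2,"ty":0,"tz":1,"rx":0,"ry":-0.2,"rz":0},{"gripper":1,"tx":0,"ty":0,"tz":1.8,"rx":0,"ry":0,"rz":0},{"gripper":1,"tx":0,"ty":0,"tz":1.7,"rx":0,"ry":0,"rz":0},{"gripper":1,"tx":0,"ty":0,"tz":0,"rx":0,"ry":0,"rz":0},{"gripper":-1,"tx":0,"ty":0,"tz":0,"rx":0,"ry":0,"rz":0},{"gripper":-1,"tx":0,"ty":0,"tz":0,"rx":0,"ry":0,"rz":0},{"gripper":-1,"tx":0,"ty":0,"tz":0,"rx":0,"ry":0,"rz":0},{"gripper":-1,"tx":0,"ty":0,"tz":0,"rx":0,"ry":0,"rz":0},{"gripper":-1,"tx":0,"ty":0,"tz":0,"rx":0,"ry":0,"rz":0},{"gripper":-1,"tx":0,"ty":0,"tz":0,"rx":0,"ry":0,"rz":0}]' ; python3 -c "
from h import *
go(.5299,.0130,.20,175)
"
```

```text
clock: 28.02
eef_pos: [0.4206, -0.2688, 0.063]
orientation: [0.001, 0.043, 0.999, -0.001]
force: [-1.1, 0.8, 0.8]
finger_gap: 0.0144
t 28.025 eef [ 0.4206 -0.2688  0.063 ] F [-1.1  0.8  0.8] gap 0.0144
tool shift now cm [ -8.51  28.99 -13.74] after turn [ -8.43  29.03 -13.7 ] rot deg [-0.1   0.09  0.11]
```

```bash
python3 -m jog '[{"gripper":-1,"tx":0,"ty":0,"tz":-3,"rx":0,"ry":0,"rz":0},{"gripper":-1,"tx":0,"ty":0,"tz":-4,"rx":0,"ry":0,"rz":0},{"gripper":-1,"tx":0,"ty":0,"tz":-4,"rx":0,"ry":0,"rz":0},{"gripper":-1,"tx":0,"ty":0,"tz":-4,"rx":0,"ry":0,"rz":0},{"gripper":-1,"tx":-1.7,"ty":5.8,"tz":0,"rx":0,"ry":0,"rz":0},{"gripper":-1,"tx":-1.7,"ty":5.8,"tz":0,"rx":0,"ry":0,"rz":0},{"gripper":-1,"tx":-1.7,"ty":5.8,"tz":0,"rx":0,"ry":0,"rz":0},{"gripper":-1,"tx":-1.7,"ty":5.8,"tz":0,"rx":0,"ry":0,"rz":0},{"gripper":-1,"tx":-1.7,"ty":5.8,"tz":0,"rx":0,"ry":0,"rz":0},{"gripper":-1,"tx":0,"ty":0,"tz":0,"rx":0,"ry":0,"rz":0}]'; python3 -m jog '[{"gripper":-1,"tx":0,"ty":0,"tz":0,"rx":0,"ry":0,"rz":0},{"gripper":-1,"tx":0,"ty":0,"tz":0,"rx":0,"ry":0,"rz":0}]';python3 -c "
from h import *
go(.5299,.0130,.0730,175)
"
```

```text
clock: 29.28
eef_pos: [0.53, 0.0168, 0.2114]
orientation: [-0.0, 0.04, 0.999, -0.001]
force: [-0.0, -0.9, -1.8]
finger_gap: 0.0144
clock: 29.52
eef_pos: [0.5289, 0.0121, 0.2118]
orientation: [-0.0, 0.044, 0.999, -0.001]
force: [0.2, 0.1, -2.8]
finger_gap: 0.0143
t 29.525 eef [0.5289 0.0121 0.2118] F [ 0.2  0.1 -2.8] gap 0.0143
tool shift now cm [-0.09  0.13 13.88] after turn [-0.09  0.1  13.88] rot deg [-0.13 -0.01  0.01]
```

```bash
python3 -m jog '[{"gripper":-1,"tx":-0.1,"ty":0.1,"tz":2.5,"rx":0,"ry":0,"rz":0},{"gripper":-1,"tx":0,"ty":0,"tz":2.5,"rx":0,"ry":0,"rz":0},{"gripper":-1,"tx":0,"ty":0,"tz":2,"rx":0,"ry":0,"rz":0},{"gripper":-1,"tx":0,"ty":0,"tz":2,"rx":0,"ry":0,"rz":0},{"gripper":-1,"tx":0,"ty":0,"tz":1.5,"rx":0,"ry":0,"rz":0},{"gripper":-1,"tx":0,"ty":0,"tz":1.5,"rx":0,"ry":0,"rz":0},{"gripper":-1,"tx":0,"ty":0,"tz":1,"rx":0,"ry":0,"rz":0},{"gripper":-1,"tx":0,"ty":0,"tz":0.4,"rx":0,"ry":0,"rz":0},{"gripper":-1,"tx":0,"ty":0,"tz":0,"rx":0,"ry":0,"rz":0},{"gripper":-1,"tx":0,"ty":0,"tz":0,"rx":0,"ry":0,"rz":0}]';python3 -c "
from h import *
go(.5299,.0130,.0730,175)
"
```

```text
clock: 30.78
eef_pos: [0.5315, 0.0139, 0.0789]
orientation: [0.001, 0.043, 0.999, -0.001]
force: [-0.2, 0.2, -2.7]
finger_gap: 0.0144
t 30.775 eef [0.5315 0.0139 0.0789] F [-0.2  0.2 -2.7] gap 0.0144
tool shift now cm [ 0.15 -0.1   0.59] after turn [ 0.15 -0.1   0.59] rot deg [-0.11  0.13  0.12]
```

```bash
python3 -m jog '[{"gripper":-1,"tx":0.1,"ty":-0.1,"tz":0.2,"rx":0,"ry":0,"rz":0},{"gripper":-1,"tx":0,"ty":0,"tz":0.2,"rx":0,"ry":0,"rz":0},{"gripper":-1,"tx":0,"ty":0,"tz":0.15,"rx":0,"ry":0,"rz":0},{"gripper":-1,"tx":0,"ty":0,"tz":0,"rx":0,"ry":0,"rz":0}]'; python3 -m jog '[{"gripper":1,"tx":0,"ty":0,"tz":0,"rx":0,"ry":0,"rz":0},{"gripper":1,"tx":0,"ty":0,"tz":0,"rx":0,"ry":0,"rz":0},{"gripper":1,"tx":0,"ty":0,"tz":0,"rx":0,"ry":0,"rz":0},{"gripper":1,"tx":0,"ty":0,"tz":0,"rx":0,"ry":0,"rz":0},{"gripper":1,"tx":0,"ty":0,"tz":-3,"rx":0,"ry":0,"rz":0},{"gripper":1,"tx":0,"ty":0,"tz":-4,"rx":0,"ry":0,"rz":0},{"gripper":1,"tx":0,"ty":0,"tz":-4,"rx":0,"ry":0,"rz":0},{"gripper":1,"tx":0,"ty":0,"tz":-1,"rx":0,"ry":0,"rz":0},{"gripper":0,"tx":0,"ty":0,"tz":0,"rx":0,"ry":0,"rz":0}]'; python3 -c "
from h import *
go(.515,.290,.114,175)
"
```

```text
clock: 31.28
eef_pos: [0.5299, 0.013, 0.0732]
orientation: [0.001, 0.043, 0.999, -0.001]
force: [-0.7, 0.1, 1.0]
finger_gap: 0.0141
clock: 32.4
eef_pos: [0.53, 0.0131, 0.193]
orientation: [0.001, 0.043, 0.999, -0.001]
force: [-0.6, -0.4, -0.2]
finger_gap: 0.0698
t 32.4 eef [0.53   0.0131 0.193 ] F [-0.6 -0.4 -0.2] gap 0.0698
tool shift now cm [ 3.87 27.47  7.84] after turn [ 3.91 27.45  7.9 ] rot deg [-0.1   0.12  0.11]
```

```bash
python3 -m jog '[{"gripper":-1,"tx":0.8,"ty":5.5,"tz":0,"rx":0,"ry":0,"rz":0},{"gripper":-1,"tx":0.8,"ty":5.5,"tz":0,"rx":0,"ry":0,"rz":0},{"gripper":-1,"tx":0.8,"ty":5.5,"tz":0,"rx":0,"ry":0,"rz":0},{"gripper":-1,"tx":0.8,"ty":5.5,"tz":0,"rx":0,"ry":0,"rz":0},{"gripper":-1,"tx":0.7,"ty":5.5,"tz":0,"rx":0,"ry":0,"rz":0},{"gripper":-1,"tx":0,"ty":0,"tz":0,"rx":0,"ry":0,"rz":0},{"gripper":-1,"tx":0,"ty":0,"tz":0,"rx":0,"ry":0,"rz":0}]'; python3 -c "
from h import *
go(.515,.290,.114,175)
im,W,c,f=measure()
I=im[165:320,175:545]; save('t6',cv2.resize(I,None,fx=2.1,fy=2.1,interpolation=cv2.INTER_CUBIC))
b,_,_,_=cap('side'); save('s6',b[180:400,170:420].repeat(2,0).repeat(2,1))
"
```

```text
clock: 33.28
eef_pos: [0.513, 0.2899, 0.1901]
orientation: [-0.001, 0.042, 0.999, -0.002]
force: [0.0, -0.6, -0.1]
finger_gap: 0.0003
t 33.275 eef [0.513  0.2899 0.1901] F [ 0.  -0.6 -0.1] gap 0.0003
tool shift now cm [-0.22  0.06  7.61] after turn [-0.2   0.03  7.61] rot deg [-0.23 -0.12  0.15]
plate (array([575.5, -41.3]), array([200.1, 220.5]), 85.23) 0.06533218589563017
red [352, 222, 7, 24, 137] (array([574.5, -40.5]), array([11.5, 48.4]), 85.41) 0.1115
red [186, 240, 11, 10, 83] (array([557.9, 290.3]), array([14.3, 15.9]), 0.66) 0.137
deck (array([671.9, -47.2]), array([11. ,  2.5]), 20.17) 0.05889405630849065
```

View pics/t6.png

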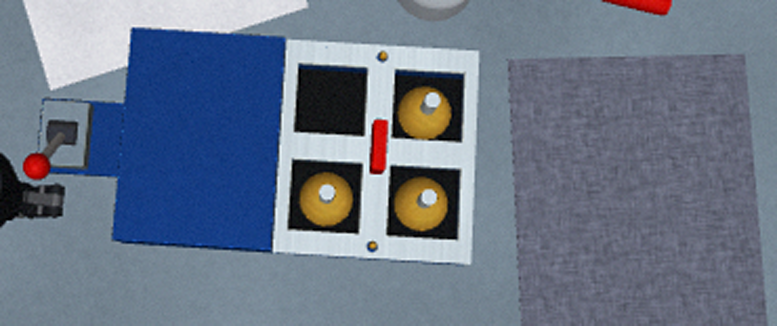

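View pics/s6.png

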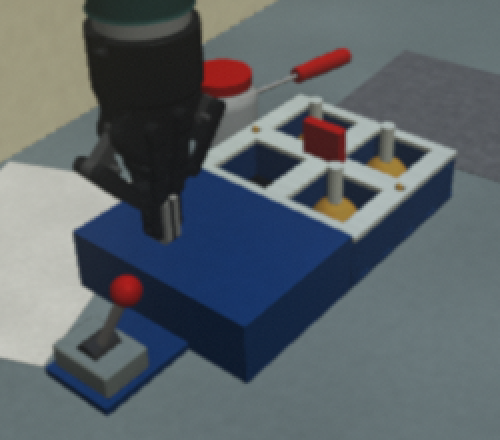

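All three knobs stand in cells, the plate is seated, and the ball is still on the near side at (36,166). Before throwing the lever I'll check for a fourth knob and measure the placements.

```bash
python3 -c "
from h import *
h=-np.radians(4.8);M=np.array([[np.cos(h),-np.sin(h)],[np.sin(h),np.cos(h)]]);C=np.array([.5755,-.041])
for n in('top','side'):
    im,W,c,f=cap(n);hsv=cv2.cvtColor(im,cv2.COLOR_RGB2HSV)
    m=((hsv[...,0]>12)&(hsv[...,0]<26)&(hsv[...,1]>150)&(hsv[...,2]>70)).astype(np.uint8)
    N,l,s,_=cv2.connectedComponentsWithStats(m)
    for i in range(1,N):
        if s[i,4]>20: print(n,s[i].tolist(),np.nanmedian(W[l==i],0).round(3))
    z=W[...,2]; F=(W[...,:2]-C)@M
    for x in(-.05,.05):
        for y in(-.05,.05):
            q=(abs(F[...,0]-x)<.03)&(abs(F[...,1]-y)<.03)&(z>.092)&(z<.12)
            if q.sum()>4: print(n,x,y,'spigot top fixture xy',np.median(F[q],0).round(4),z[q].max().round(4),q.sum())
    if n=='top':
        q=big((z>.055)&(z<.085)&(im.min(-1)>150)&(W[...,0]<.8)); A=np.c_[F[q],np.ones(q.sum())]; print('plane',np.linalg.lstsq(A,z[q],rcond=None)[0].round(4))
"
```

```text
top [364, 206, 26, 25, 416] [ 0.612 -0.089  0.045]
top [318, 247, 25, 26, 440] [0.525 0.012 0.045]
top [363, 249, 25, 26, 432] [ 0.518 -0.083  0.045]
top -0.05 -0.05 spigot top fixture xy [-0.0492 -0.0513] 0.1038 49
top -0.05 0.05 spigot top fixture xy [-0.05    0.0491] 0.1044 47
top 0.05 -0.05 spigot top fixture xy [ 0.0482 -0.05  ] 0.1029 50
plane [ 0.0007 -0.0016  0.0652]
side [355, 259, 18, 9, 79] [ 0.511 -0.079  0.049]
side [328, 280, 20, 10, 109] [0.518 0.022 0.048]
side -0.05 -0.05 spigot top fixture xy [-0.0506 -0.0461] 0.0983 33
side -0.05 0.05 spigot top fixture xy [-0.0538  0.0541] 0.0979 38
side 0.05 -0.05 spigot top fixture xy [ 0.0452 -0.0465] 0.0974 29
```

```bash
python3 -m jog '[{"gripper":-1,"tx":0,"ty":0,"tz":3,"rx":0,"ry":0,"rz":0},{"gripper":-1,"tx":0,"ty":0,"tz":3,"rx":0,"ry":0,"rz":0},{"gripper":-1,"tx":0,"ty":0,"tz":1.6,"rx":0,"ry":0,"rz":0},{"gripper":-1,"tx":0,"ty":0,"tz":0,"rx":0,"ry":0,"rz":0}]'
```

```text
clock: 33.98
eef_pos: [0.5135, 0.2893, 0.115]
orientation: [-0.001, 0.043, 0.999, -0.002]
force: [1.2, 0.8, -0.2]
finger_gap: -0.0001
```

```bash
python3 -m jog '[{"gripper":-1,"tx":-1.5,"ty":0,"tz":0,"rx":0,"ry":0,"rz":0},{"gripper":-1,"tx":-1.5,"ty":0,"tz":0,"rx":0,"ry":0,"rz":0},{"gripper":-1,"tx":-1.5,"ty":0,"tz":0,"rx":0,"ry":0,"rz":0},{"gripper":-1,"tx":-1.5,"ty":0,"tz":0,"rx":0,"ry":0,"rz":0},{"gripper":-1,"tx":-1.5,"ty":0,"tz":0,"rx":0,"ry":0,"rz":0},{"gripper":-1,"tx":-1.5,"ty":0,"tz":0,"rx":0,"ry":0,"rz":0},{"gripper":-1,"tx":-1,"ty":0,"tz":0,"rx":0,"ry":0,"rz":0},{"gripper":-1,"tx":-0.5,"ty":0,"tz":0,"rx":0,"ry":0,"rz":0},{"gripper":-1,"tx":0,"ty":0,"tz":0,"rx":0,"ry":0,"rz":0}]'; python3 -c "
from h import *
go(.630,.28,.114,175)
measure()
"
```

```text
clock: 35.1
eef_pos: [0.6193, 0.2813, 0.1163]
orientation: [0.001, 0.043, 0.999, -0.001]
force: [0.1, 0.3, 0.3]
finger_gap: -0.0001
t 35.1 eef [0.6193 0.2813 0.1163] F [0.1 0.3 0.3] gap -0.0001
tool shift now cm [-1.07 -0.04  0.23] after turn [-1.07 -0.04  0.23] rot deg [-0.1   0.08  0.1 ]
plate (array([575.6, -41.4]), array([200.2, 220.5]), 85.24) 0.06528595482303334
red [352, 222, 7, 24, 139] (array([574.6, -40.9]), array([11.9, 48. ]), 85.41) 0.1127
deck (array([673.3, -45.4]), array([7.3, 4. ]), 14.58) 0.060164124322375834
```

```bash
for i in 1 2; do python3 -m jog '[{"gripper":-1,"tx":-0.4,"ty":0,"tz":0,"rx":0,"ry":0,"rz":0},{"gripper":-1,"tx":0,"ty":0,"tz":0,"rx":0,"ry":0,"rz":0}]'; done; python3 -c "
from h import *
im,W,c,f=measure('side')
save('s7',im[180:400,170:420].repeat(2,0).repeat(2,1))"
```

```text
clock: 35.4
eef_pos: [0.623, 0.2811, 0.1164]
orientation: [0.001, 0.043, 0.999, -0.001]
force: [0.1, 0.5, -0.1]
finger_gap: 0.0003
clock: 35.65
eef_pos: [0.6269, 0.2807, 0.1163]
orientation: [0.0, 0.043, 0.999, -0.001]
force: [-0.7, -0.3, 0.1]
finger_gap: 0.0
plate (array([629.6,   1.9]), array([142.5, 268.5]), 40.67) 0.06294884875809104
red [324, 239, 17, 8, 44] (array([571.5, -39. ]), array([12.3, 43.4]), 86.45) 0.1068
red [191, 299, 5, 5, 19] (array([646.6, 289.5]), array([9.8, 5.3]), 2.65) 0.1315
deck (array([484.6, 146.2]), array([168.5,  12.1]), 84.94) 0.05910341635192806
spig [366, 54, 3, 11, 18] [ 1.6656 -2.2949  0.0975] 0.1285
spig [241, 94, 4, 6, 10] [ 1.668  -1.0114  0.0934] 0.1021
spig [211, 97, 9, 14, 35] [ 1.6665 -0.8166  0.0945] 0.127
spig [234, 97, 7, 6, 15] [ 1.6667 -0.974   0.0808] 0.0924
```

View pics/s7.png

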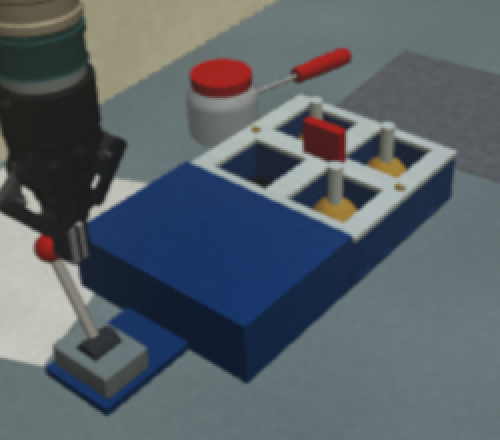

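The lever now leans to the far side, with its ball at (45,247). I'll push on gently until the stop shows in the force.

```bash
for i in 1 2 ; do python3 -m jog '[{"gripper":-1,"tx":-0.2,"ty":0,"tz":0,"rx":0,"ry":0,"rz":0},{"gripper":-1,"tx":0,"ty":0,"tz":0,"rx":0,"ry":0,"rz":0}]' | egrep 'eef|force'; done
```

```text
eef_pos: [0.6273, 0.2807, 0.1161]
force: [-4.7, 0.7, 1.0]
eef_pos: [0.6275, 0.2806, 0.116]
force: [-8.0, 0.4, 5.5]
```

The force rose to 8 N and the tool stopped moving, so the lever is at its stop. Backing off and lifting clear.

```bash
python3 -m jog '[{"gripper":-1,"tx":1.5,"ty":0,"tz":0,"rx":0,"ry":0,"rz":0},{"gripper":-1,"tx":3,"ty":0,"tz":0,"rx":0,"ry":0,"rz":0},{"gripper":-1,"tx":4,"ty":0,"tz":-3,"rx":0,"ry":0,"rz":0},{"gripper":-1,"tx":3,"ty":0,"tz":-4,"rx":0,"ry":0,"rz":0},{"gripper":-1,"tx":0,"ty":0,"tz":-3,"rx":0,"ry":0,"rz":0},{"gripper":-1,"tx":0,"ty":0,"tz":0,"rx":0,"ry":0,"rz":0}]'; python3 -c "
from h import *
im,W,c,f=measure()
I=im[100:355,95:545]; save('t8',cv2.resize(I,None,fx=1.7,fy=1.7,interpolation=cv2.INTER_CUBIC))
C=np.array([.5755,-.041]);h=-np.radians(4.8);M=np.array([[np.cos(h),-np.sin(h)],[np.sin(h),np.cos(h)]])
m=(im[...,0]>150)&(im[...,1]<60)&(W[...,1]>.2); p=W[m]; 
z=W[...,2];F=(W[...,:2]-C)@M
print('ball fixture xy',np.median(F[m],0).round(4),'z',p[:,2].max())
for x in(-.05,.05):
  for y in(-.05,.05):
    q=(abs(F[...,0]-x)<.03)&(abs(F[...,1]-y)<.03)&(z>.092)&(z<.12)
    if q.sum()>4: print(x,y,np.median(F[q],0).round(4))
"
```

```text
clock: 36.95
eef_pos: [0.5185, 0.2915, 0.2201]
orientation: [0.005, 0.042, 0.999, 0.001]
force: [0.6, 0.3, 1.1]
finger_gap: -0.0001
plate (array([575.6, -41.5]), array([200.1, 220.5]), 85.23) 0.065235957298024
red [191, 194, 11, 10, 82] (array([650.8, 281.8]), array([16.4, 16.5]), 1.14) 0.136
red [352, 222, 7, 24, 140] (array([574.6, -40.7]), array([11.9, 48.3]), 85.34) 0.1107
deck (array([535.8, 172.6]), array([ 2.2, 10.7]), 88.29) 0.06513673865299108
ball fixture xy [0.0478 0.3276] z 0.13596399248179147
-0.05 -0.05 [-0.0489 -0.0513]
-0.05 0.05 [-0.0499  0.049 ]
0.05 -0.05 [ 0.0479 -0.0501]
```

View pics/t8.png

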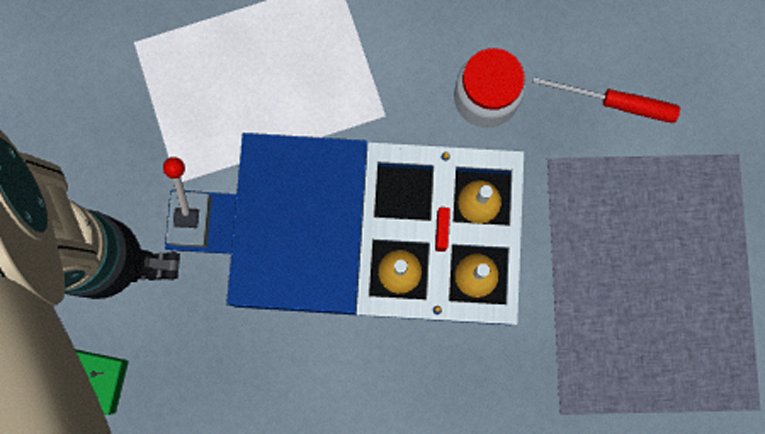

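The lever ball is at (173,167), 47.8 mm past its pivot, where the far stop gives 47.9 mm. The plate, knobs and bystanders are in place, so I'm handing in.

```bash
python3 -c "
from h import *
print(order.hand_in())"
```

```text
the job is handed in; nothing more can be done
None
```

The blasting fixture is ready and the job is handed in, at about 37 s on the robot's clock. The hand-in reports no verdict.

- **Plate:** I slid it by its handle along the ledge until its holes dropped over both pins. The last picture puts its centre within about 1 mm of home, parallel to within 0.1°. Its top reads about 65 mm, roughly 1 mm above nominal, the same offset as every other height from that camera. A plane fit before the lever was thrown showed it level.
- **Knobs:** Only three were there, and no fourth appeared in either view. Each stands spigot up in its own cell, within about 2 mm of the centre by the top camera (5–6 mm by the side camera). One cell is empty.
- **Lever:** It is at its far stop. The force rose to 8 N with no further movement, and the ball sits 47.8 mm past its pivot against 47.9 mm expected.
- **Bystanders:** The jar and screwdriver look unmoved in the last picture. The arm partly hid the bur stand there, so I didn't re-measure it, but the gripper was never moved near it.
- **What went wrong on the way:** On the first approach to the handle the last joint reached its range limit. I lifted, turned the gripper half round and carried on; nothing was touched. No knock to any part was seen.

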